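Load a vase on the banding wheel and index it to 120

ROBOT

A 6-joint arm with a two-finger parallel gripper is mounted at the origin on the work surface. World frame = base frame: x ahead of the robot, y to its left, z up, the work surface at z = 0. Lengths are in mm, angles in rad, forces in N, time in s.
With the tool pointing down it reaches from about 275 to 875 mm from the base axis. Payload 12.5 kg.
Tool frame: the origin (TCP) lies between the finger pads; the fingertips stand 8 mm ahead of it and the grasp point (between the pads) lies 11 mm behind it; z points along the fingers, y is the direction in which the jaws open and shut (so a half turn about z gives the same grasp; the last joint's range is limited). The gripper opens to 85 mm and grips with 20 to 120 N. Pads are 22 mm wide; open, the fingers measure 114 mm over their backs; the gripper's body (76 mm by 85 mm) begins 54 mm behind the grasp point. The pads swing forward as they close: fully open they stand 13 mm farther back than shut.
Start: joints at [-1.262, 0.351, 1.652, -0, 1.139, -0.085], TCP at [211.053, -507.879, 204.09] pointing down, gripper open.
Joint ranges: [-2.75, 2.75], [-0.79, 2.1], [0.01, 2.65], [-1.57, 4.71], [0.07, 3.14], [-2.87, 2.87]. Speed limits (rad/s): [2.22, 2.22, 2.79, 3.14, 3.14, 3.14].

INTERFACE

Orientations are given as a rotation vector (axis times angle).
In Python, from cell import ctrl gives the robot as it stands.
- The arm moves only by the tool drive_tool, never from a script. Its arguments are lists of equal length, an entry for each row: "gripper": the closure, from 0 (fully open) to 1 (shut); "linear": the shift along the world's x, y, z in m, a list of three; "twist": the turn, a rotation vector about the world's x, y, z in rad, a list of three. A call has 1 to 8 rows; each row is the pose to reach, as a shift and turn from the pose measured when the call began; what a row does not reach only later rows make up. A row lasts 1/12 s, in which the tool goes at most 41.7 mm and 7.16 degrees, less where a joint would pass 70% of its speed; a pose out of reach is approached as far as the arm can. A call with a gripper value outside its range is refused whole. The fingers move at their own pace and stop on an object; "force" is the grip in N (left out, the last holds). Time passes only in rows, so rows that repeat a pose let the fingers close. It gives the time, the measured TCP pose, the force and the opening at its end, in the units of the state.
- ctrl.get_obs(): the state, without advancing time (a new reading comes with each control period).
- ctrl.grab_frame(name): name is "side" or "top"; returns the picture (400x640x3 uint8, red, green, blue); there is no depth.
- ctrl.camera_params(name): a dict with "mtx" (3x3 intrinsics, pixels), "dist" ([k1, k2, p1, p2, k3] as OpenCV has them; the pictures are not rectified), "extrinsics" (4x4, takes a point from world to camera coordinates). Camera axes: x right, y down, z forward; pixel columns grow to the right and rows downward; lengths in mm; the calibration is good to about 2 mm. A picture is of the moment at which its call begins. camera_params takes no time and is no camera call.
- ctrl.close_job(): hands the job in, once; it reports no verdict.
The state is a dict: "clock": time; "joint_positions": joint angles; "dq": joint speeds; "tau": joint torques, N m; "ee_pos": TCP position; "ee_rot": TCP orientation; "ft_force": force on the tool from outside, world axes, zero at the start; "moment": the same for the moment, N m; "width": finger opening in mm.
Only numpy, scipy, OpenCV 4.12 (cv2) and the standard library are available. Lean on these libraries where they do the work, as an engineer would, in place of code of your own. Each camera call takes 0.05 s, during which the arm holds its last target.

TASK

Stand the vase on the centre of the banding wheel with its blue start line over the wheel's red zero line, setting it down gently so that it stands steady, and let go of it. Then turn the wheel until its scale reads 120 against the index line, ready for the next panel, and leave it there with the vase still upright and in place on it. Leave the bowl, palette, water pot and brush tray where they are.

Things in the scene. Friction and masses are not known exactly. Their poses are not given: they have to be found in the camera images.
- wheel (a joint): Turn of the banding wheel's head on its stand, in rad; it equals the scale reading at the index (120 is 2.094 rad) and grows as the head turns counter-clockwise seen from above. The bearing drags lightly (0.05 N m, about 0.4 N at the rim) and the head stays where it is left.
- wheel_center (a point): Centre of the top face of the wheel's head, 85 mm above the table, where the vase is to stand. The frame turns with the head: -x points along the red zero line, z up. Head: spoked aluminium disc 280 mm across, 15 mm thick, underside 70 mm above the table: solid middle of radius 68 mm, rim 20 mm wide (radii 120 to 140), four spokes 22 mm wide along its x and y, open windows between.
- wheel_zero (a point): Point on the rim's top, 130 mm from the axis, on the red zero line, which runs from the middle along one spoke to the rim's edge. Scale on the rim, in degrees, no figures: readings grow clockwise round the rim seen from above from the red 0; short black ticks every 5, longer every 10, full-width every 30, so 120 is the fourth full-width black line clockwise of the red one.
- index (a point): Inner end of the black index line, where the scale is read: on a small fixed white plate (26 x 30 mm, top 85 mm above the table) just outside the rim. This point lies 143.5 mm from the wheel's axis; plate and the upright steel arm below it reach out to 170 mm.
- wheel_base: The fixed green cast stand of the wheel; origin on the table, on the wheel's axis; -x points to the index. Round foot 176 mm across; below the head's windows it is at most 25 mm high. A flat steel arm, 10 mm high, runs out on the table to the index upright.
- vase_mid (a point): The vase: off-white, 176 mm high, 0.3 to 0.6 kg, top-heavy; this is the point on its axis half-way up, 88 mm above its underside. z up, -x towards the blue start line. Foot 48 mm across, shoulder 90 mm across at 110 mm up, straight neck 33 mm across from 138 to 176 mm up (grip there). It tips over if leant about 13 degrees. It begins on a wooden ware board 18 mm thick.
- vase_line (a point): Point on the vase's blue start line at the shoulder, 45 mm from the axis and 110 mm above the underside. The line, the stem of a painted bamboo sprig, runs straight up the vase and over the shoulder to the foot of the neck; it can be seen from above.
- vase: The same vase; origin at the centre of its underside, axes as at vase_mid.
- bowl: White bowl, 90 mm across, 48 mm high, on the far end of the ware board; origin at the centre of its underside. To be left alone.
- palette: Round white porcelain palette, 124 mm across, 13 mm high; origin at the centre of its underside. To be left alone.
- water_pot: Blue ceramic water pot, 76 mm across, 62 mm high; origin at the centre of its underside. To be left alone.
- brush_tray: Dark wooden tray 240 x 75 mm with three bamboo brushes, 27 mm high, long side along its x; origin at the centre of its underside. To be left alone.
Not all that is in view belongs to the job. Of the things that look like the vase, the middle-sized one is meant.

How it is judged (in metres and radians):
On the way, in this order (a step that is already met when the one before it is completed fails the run):
1. the vase stands free and still on the centre of the wheel, its start line over the zero line (horizontal distance between vase_mid and wheel_center below 0.01 m and z of vase_mid in the frame of wheel_center between 0.083 and 0.093 m and angle between vase_mid's own z axis and vertical below 0.05 rad and angle between the x axis of vase_mid and the x axis of wheel_center, either way round below 0.17 rad and x of vase_line in the frame of wheel_center below -0.02 m and contact force between the fingers and vase below 0.05 N and linear speed of vase below 0.02 m/s), for 0.4 s.
2. the wheel reads 120 at the index with the vase standing on it (horizontal distance between vase_mid and wheel_center below 0.01 m and z of vase_mid in the frame of wheel_center between 0.083 and 0.093 m and angle between vase_mid's own z axis and vertical below 0.05 rad and angle between the x axis of vase_mid and the x axis of wheel_center, either way round below 0.17 rad and x of vase_line in the frame of wheel_center below -0.02 m and value of joint wheel between 2.0508 and 2.138 rad and velocity of joint wheel between -0.03 and 0.03 rad/s), for 0.2 s.
At the end, for the whole second after the job is handed in: The vase stands upright (within 3 degrees), at rest and released on the wheel, within 10 mm of its centre and with the start line within about 10 degrees of the zero line; the wheel is at rest and reads 120 within 2.5 degrees (all of step 2 and contact force between the fingers and vase below 0.05 N and linear speed of vase below 0.02 m/s); the robot touches nothing.
It fails at once if the vase is tipped more than 20 degrees (angle between vase_mid's own z axis and vertical above 0.35 rad).
It fails at once if the vase is dropped or banged down: within 20 mm of the wheel it moves faster than 0.25 m/s (distance between vase_mid and wheel_center below 0.108 m and linear speed of vase above 0.25 m/s).
It fails at once if the vase is pressed hard on the wheel (over 80 N) (contact force between vase and wheel_base above 80 N).
It fails at once if the bowl, palette, water pot or brush tray is moved more than 20 mm (distance of any of bowl, palette, water_pot, brush_tray from where it was at the start of the episode above 0.02 m).
It also fails if it takes over 72 s, if anything falls off the work surface, if the arm or the gripper's body presses on something with over 40 N, if the wrist force passes 120 N, or if a joint passes its speed limit or range.

## Working session

There is one attempt and no reset: what is moved stays moved. The work goes in short steps, Python scripts to look and compute and a tool call to move; the robot and the scene stay as the last step left them, time stands still between calls to the robot, and variables do not carry over. Pictures are saved under pics/ and viewed, and the job is handed in when it is done.

Besides the shell and the picture viewer there is one more tool, called after "Request:" by a JSON object that holds its "api" and its "payload". drive_tool: Moves the arm, as the interface text tells. Its arguments: {"type":"object","properties":{"gripper":{"type":"array"},"linear":{"type":"array"},"twist":{"type":"array"},"force":{"type":"number"}},"required":["gripper","linear","twist"]}

```bash
mkdir -p pics; ls
python3 - <<'E'
from cell import ctrl
import cv2
for n in("side","top"):
    cv2.imwrite(f"pics/{n}0.png",ctrl.grab_frame(n)[:,:,::-1])
    p=ctrl.camera_params(n);print(n,p)
print(ctrl.get_obs())
E
```

```text
pics
side {'mtx': array([[384.52933866,   0.        , 324.4610024 ],
       [  0.        , 384.52933866, 195.53734333],
       [  0.        ,   0.        ,   1.        ]]), 'dist': array([-0.07429229,  0.        ,  0.        ,  0.        ,  0.        ]), 'extrinsics': array([[-9.34032596e-01, -3.56756831e-01, -1.75406269e-02,
         4.98126985e+02],
       [-1.97626080e-01,  5.57067528e-01, -8.06610006e-01,
         1.90750062e+02],
       [ 2.97534943e-01, -7.49933553e-01, -5.90823683e-01,
         1.13391557e+03],
       [ 0.00000000e+00,  0.00000000e+00,  0.00000000e+00,
         1.00000000e+00]])}
top {'mtx': array([[504.47303333,   0.        , 321.9312337 ],
       [  0.        , 504.47303333, 199.8109222 ],
       [  0.        ,   0.        ,   1.        ]]), 'dist': array([0.00695143, 0.        , 0.        , 0.        , 0.        ]), 'extrinsics': array([[-1.63897018e-02, -9.99796347e-01, -1.17746555e-02,
         5.99276891e+00],
       [-9.81798233e-01,  1.83210062e-02, -1.89041188e-01,
         5.29087497e+02],
       [ 1.89218413e-01,  8.46200722e-03, -9.81898562e-01,
         1.63356386e+03],
       [ 0.00000000e+00,  0.00000000e+00,  0.00000000e+00,
         1.00000000e+00]])}
{'clock': 0.1, 'joint_positions': array([-1.26157731e+00,  3.51184370e-01,  1.65236045e+00,  1.61833502e-05,
        1.13908059e+00, -8.46055334e-02]), 'dq': array([-0.0005646 , -0.00152913, -0.0022103 ,  0.00040387,  0.00092316,
        0.00067185]), 'tau': array([ 8.26413798e-04, -5.06831288e+01, -2.91875446e+01, -1.03078235e-04,
        2.66916206e-03, -9.56706820e-07]), 'ee_pos': array([ 210.97440036, -507.57938299,  203.61102568]), 'ee_rot': array([-3.07987649e+00, -6.14416600e-01,  1.58817717e-04]), 'ft_force': array([ 1.0834244 , -0.07602247,  0.17607935]), 'moment': array([ 0.03987257, -0.03127461, -0.00819403]), 'width': 85.24819702965374}
```

View pics/top0.png

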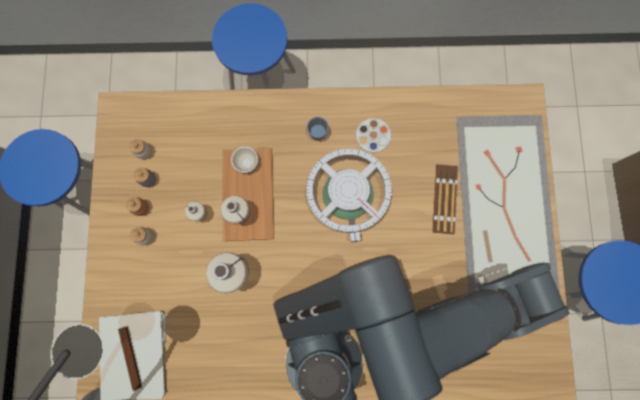

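View pics/side0.png

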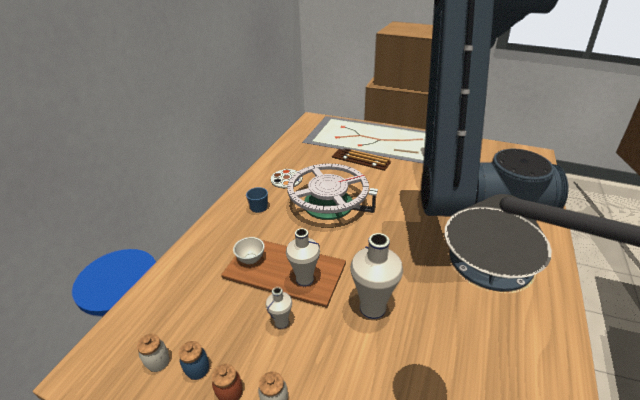

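Run:
```python
import cv2,numpy as np
t=cv2.imread("pics/top0.png");s=cv2.imread("pics/side0.png")
cv2.imwrite("pics/t_w.png",cv2.resize(t[140:250,295:405],(770,770)[:2],interpolation=cv2.INTER_CUBIC)[:600] if 0 else cv2.resize(t[142:246,297:401],(600,600),interpolation=cv2.INTER_CUBIC))
a=cv2.resize(t[180:240,205:265],(400,400),interpolation=cv2.INTER_CUBIC)
b=cv2.resize(s[222:292,270:340],(400,400),interpolation=cv2.INTER_CUBIC)
cv2.imwrite("pics/v.png",np.hstack([a,b]))
```

```text
(no output)
```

View pics/t_w.png

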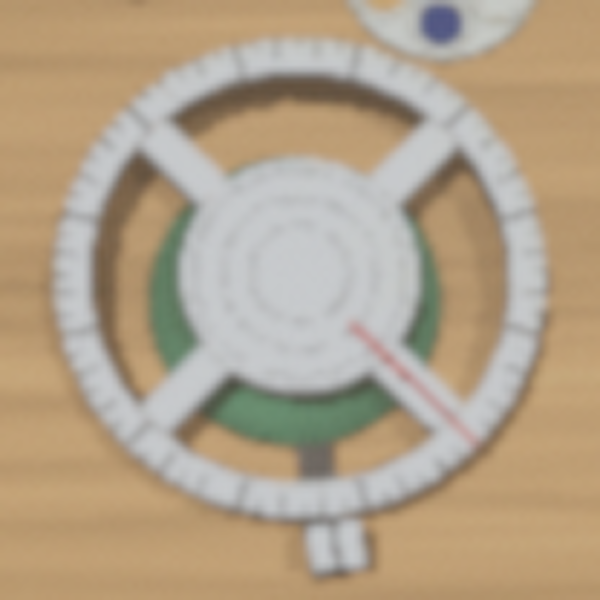

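View pics/v.png

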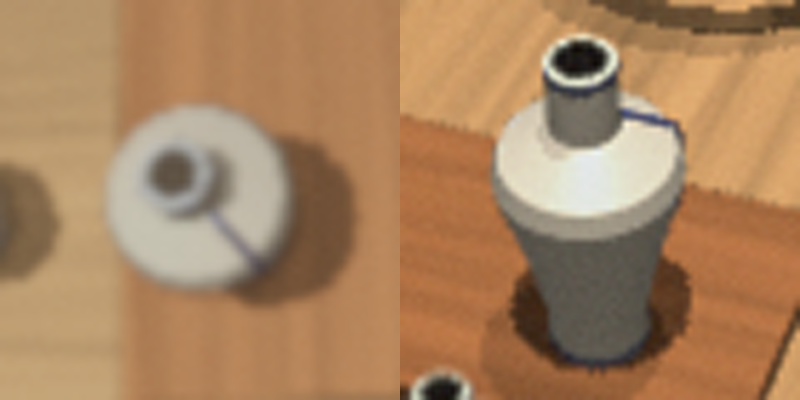

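```bash
cat > h.py <<'E'
import cv2,numpy as np
from scipy.optimize import least_squares
from cell import ctrl
def ray(n,px):
    p=ctrl.camera_params(n);u=cv2.undistortPoints(np.array(px,float).reshape(-1,1,2),p['mtx'],p['dist']).reshape(-1,2)
    E=p['extrinsics'];R=E[:3,:3];c=-R.T@E[:3,3];d=np.c_[u,np.ones(len(u))]@R
    return c,d
def plane(n,px,z):
    c,d=ray(n,px);return c+d*((z-c[2])/d[:,2])[:,None]
def proj(n,P):
    p=ctrl.camera_params(n);E=p['extrinsics']
    return cv2.projectPoints(np.array(P,float).reshape(-1,1,3),cv2.Rodrigues(E[:3,:3])[0],E[:3,3],p['mtx'],p['dist'])[0].reshape(-1,2)
def circ(P,r=None):
    f=lambda q:np.hypot(P[:,0]-q[0],P[:,1]-q[1])-(r if r else q[2])
    s=least_squares(f,[*P[:,:2].mean(0)]+([] if r else [50]),loss='soft_l1',f_scale=1.5)
    return s.x,np.sqrt(np.mean(s.fun**2))
E
python3 - <<'E'
from h import *
t=cv2.imread("pics/top0.png");hsv=cv2.cvtColor(t,cv2.COLOR_BGR2HSV)
w=((hsv[...,1]<60)&(hsv[...,2]>120)).astype(np.uint8)
n,l,st,ce=cv2.connectedComponentsWithStats(w)
for i in range(1,n):
    if st[i,4]>60 and 150<ce[i][0]<420 and 100<ce[i][1]<300: print(i,st[i],ce[i])
i=l[190,349];m=(l==i).astype(np.uint8)
c=max(cv2.findContours(m,cv2.RETR_EXTERNAL,cv2.CHAIN_APPROX_NONE)[0],key=len)[:,0]
P=plane("top",c,85)
print("wheel",circ(P),circ(P,140))
x=circ(P)[0][:2]
r,g,b=[t[...,k].astype(int) for k in(2,1,0)]
ys,xs=np.nonzero((r-g>25)&(r-b>15)&(abs(g-b)<20));k=(abs(xs-349)<45)&(abs(ys-190)<45)
Q=plane("top",np.c_[xs,ys][k],85);d=Q[:,:2]-x;rr=np.hypot(*d.T);kk=(rr>60)&(rr<140)
print("zero ang",np.degrees(np.median(np.arctan2(d[kk,1],d[kk,0]))),np.std(np.degrees(np.arctan2(d[kk,1],d[kk,0]))),kk.sum())
ix=plane("top",[[297+340/600*104,142+547/600*104]],85)[0];print("index",ix,np.degrees(np.arctan2(*(ix[:2]-x)[::-1])),np.hypot(*(ix[:2]-x)))
# blue line on vase
ys,xs=np.nonzero((b-r>12));k=(abs(xs-235)<14)&(abs(ys-210)<15);print(np.c_[xs,ys][k].tolist())
E
```

```text
58 [ 306  118   86  124 4739] [352.380249   182.36125765]
67 [231 147  27  26 559] [244.23434705 159.37209302]
73 [221 196  27  27 541] [234.2310536  209.26802218]
75 [185 202  20  19 275] [194.46181818 210.99272727]
85 [ 206  253   40   40 1133] [225.97616946 272.80935569]
95 [363 267  24  52 425] [374.54352941 292.26117647]
wheel (array([558.27129641, -93.21514023, 141.96105412]), np.float64(41.06894734042943)) (array([557.29887926, -92.23846702]), np.float64(42.48952747608326))
zero ang -136.42935800756936 0.8513955847021666 15
index [ 399.08854218 -111.06933855   85.        ] -173.6003584568778 160.180902869615
[]
```

Run:
```python
from h import *
t=cv2.imread("pics/top0.png");hsv=cv2.cvtColor(t,cv2.COLOR_BGR2HSV)
w=((hsv[...,1]<60)&(hsv[...,2]>120)).astype(np.uint8)
n,l,st,ce=cv2.connectedComponentsWithStats(w)
m=(l==l[190,349]).astype(np.uint8)
c=max(cv2.findContours(m,cv2.RETR_EXTERNAL,cv2.CHAIN_APPROX_NONE)[0],key=len)[:,0]
P=plane("top",c,85)[:,:2]
x=np.array([557,-92.])
for it in range(6):
    k=abs(np.hypot(*(P-x).T)-139)<(8 if it<2 else 4);q,e=circ(P[k]);x=q[:2]
print("wheel",q,e,k.sum(),circ(P[k],140))
r,g,b=[t[...,k].astype(int) for k in(2,1,0)]
ys,xs=np.nonzero((r-g>25)&(r-b>15)&(abs(g-b)<20));k=(abs(xs-349)<45)&(abs(ys-190)<45)
Q=plane("top",np.c_[xs,ys][k],85);d=Q[:,:2]-x;rr=np.hypot(*d.T);kk=(rr>60)&(rr<140)
a=np.degrees(np.arctan2(d[kk,1],d[kk,0]));print("zero ang",np.median(a),a.mean(),a.std(),kk.sum())
ix=plane("top",[[297+340/600*104,142+547/600*104]],85)[0];print("index",ix,np.degrees(np.arctan2(*(ix[:2]-x)[::-1])),np.hypot(*(ix[:2]-x)))
# vase shoulder
m=(l==l[213,230]).astype(np.uint8)
c=max(cv2.findContours(m,cv2.RETR_EXTERNAL,cv2.CHAIN_APPROX_NONE)[0],key=len)[:,0]
P=plane("top",c,128)[:,:2];print("shoulder",circ(P),circ(P,45))
# neck: dark mouth centre
v=hsv[...,2];mm=((v<130)&(hsv[...,1]<110)).astype(np.uint8);mm[:197]=0;mm[216:]=0;mm[:,:222]=0;mm[:,242:]=0
ys,xs=np.nonzero(mm);print(np.c_[xs,ys].tolist())
print("mouth crop est",plane("top",[[205+176/400*60-.5,180+173/400*60-.5]],194))
bb=(b-r)[195:225,220:250];print(bb.max());ys,xs=np.nonzero(b-r>3);k=(abs(xs-235)<14)&(abs(ys-210)<15);print(np.c_[xs,ys,(b-r)[ys,xs]][k].tolist())
# stereo: side mouth
px=[270+581/400*70-.5,222+60/400*70-.5];print("side mouth",plane("side",[px],194))
```

```text
wheel [556.04496948 -91.37520056 139.74452946] 0.9369141228793989 223 (array([556.04327397, -91.3817175 ]), np.float64(0.9720707442723368))
zero ang -135.14080602008067 -134.77617605865055 0.8432357988541258 15
index [ 399.08854218 -111.06933855   85.        ] -172.84817754533344 158.18716491229904
shoulder (array([489.63612174, 275.59798463,  42.16779538]), np.float64(1.0392324780909001)) (array([489.69207285, 275.71370479]), np.float64(3.0449835989867))
[[229, 203], [230, 203], [231, 203], [232, 203], [228, 204], [229, 204], [230, 204], [231, 204], [232, 204], [233, 204], [228, 205], [229, 205], [230, 205], [231, 205], [232, 205], [233, 205], [237, 205], [238, 205], [228, 206], [229, 206], [230, 206], [231, 206], [232, 206], [233, 206], [237, 206], [238, 206], [228, 207], [229, 207], [230, 207], [231, 207], [232, 207], [233, 207], [237, 207], [238, 207], [229, 208], [230, 208], [231, 208], [232, 208], [236, 208], [237, 208], [238, 208], [236, 209], [237, 209], [238, 209], [235, 210], [236, 210], [237, 210], [233, 211], [234, 211], [235, 211], [236, 211]]
mouth crop est [[489.13453585 273.2029093  194.        ]]
0
[]
side mouth [[323.02301512 215.69937999 194.        ]]
```

Run:
```python
from h import *
T=lambda u,v:[205+(u+.5)*60/400-.5,180+(v+.5)*60/400-.5]
S=lambda u,v:[270+(u-400+.5)*70/400-.5,222+(v+.5)*70/400-.5]
print("mouth side",plane("side",[S(581,60)],194),"top",plane("top",[T(176,173)],194))
x=np.array([489.4,274.2])
for n,F,pts in(("top",T,[((262,268),128),((240,240),141)]),("side",S,[((680,128),128),((650,119),142)])):
    for (p,z) in pts:
        q=plane(n,[F(*p)],z)[0];d=q[:2]-x;print(n,q,np.hypot(*d),np.degrees(np.arctan2(d[1],d[0])))
# predicted line pixels for angles
for a in range(-155,-125,5):
    u=np.array([np.cos(np.radians(a)),np.sin(np.radians(a))])
    P=[[*(x+r*u),z] for r,z in((45,128),(16.5,156))]
    s=proj("side",P);t=proj("top",P)
    print(a,((s-[270,222]+.5)*400/70-.5+[400,0]).round().tolist(),((t-[205,180]+.5)*400/60-.5).round().tolist())
# wheel center via side: projected
print(proj("side",[[556,-91.4,85],[556-130*.7071,-91.4-130*.7071,85]]))
```

```text
mouth side [[486.65911607 274.75750825 194.        ]] top [[488.89788757 272.96981631 194.        ]]
top [454.48579801 243.98005297 128.        ] 46.17625687807673 -139.12221194213632
top [466.0055257  252.37997364 141.        ] 31.990857727404958 -136.9943333748405
side [457.54239266 235.69380516 128.        ] 49.97633626501669 -129.6022195331811
side [466.82924674 248.45753605 142.        ] 34.23614103989038 -131.24398344845363
-155 [[682.0, 160.0], [617.0, 119.0]] [[238.0, 281.0], [203.0, 218.0]]
-150 [[682.0, 154.0], [617.0, 117.0]] [[246.0, 277.0], [206.0, 216.0]]
-145 [[680.0, 149.0], [617.0, 115.0]] [[253.0, 272.0], [208.0, 215.0]]
-140 [[678.0, 143.0], [616.0, 113.0]] [[259.0, 267.0], [211.0, 213.0]]
-135 [[675.0, 137.0], [615.0, 111.0]] [[265.0, 261.0], [213.0, 211.0]]
-130 [[671.0, 132.0], [613.0, 109.0]] [[271.0, 255.0], [215.0, 208.0]]
[[327.35614682 184.27135261]
 [360.80274094 175.28575844]]
```

Request:
{"api": "drive_tool", "payload": {"gripper": [0,0,0,0,0,0,0,0], "linear": [[0,0,0.04],[0,0.02,0.08],[0.01,0.05,0.11],[0.02,0.09,0.13],[0.034,0.13,0.13],[0.048,0.17,0.13],[0.061,0.208,0.13],[0.074,0.246,0.13]], "twist": [[0,0,0],[0,0,0],[0,0,0],[0,0,0],[0,0,0],[0,0,0],[0,0,0],[0,0,0]]}}

```text
clock: 0.77
ee_pos: [282.9, -265.5, 333.5]
ee_rot: [-3.08, -0.613, -0.0]
ft_force: [1.5, -0.2, 0.0]
width: 85.5
```

Request:
{"api": "drive_tool", "payload": {"gripper": [0,0,0,0,0,0,0,0], "linear": [[0.013,0.038,0],[0.026,0.076,0],[0.039,0.114,0],[0.052,0.152,0],[0.065,0.19,0],[0.078,0.228,0],[0.091,0.266,0],[0.104,0.304,0]], "twist": [[0,0,0],[0,0,0],[0,0,0],[0,0,0],[0,0,0],[0,0,0],[0,0,0],[0,0,0]]}}

```text
clock: 1.43
ee_pos: [386.8, 40.6, 333.6]
ee_rot: [-3.08, -0.614, -0.0]
ft_force: [0.7, -1.1, -0.1]
width: 85.3
```

Request:
{"api": "drive_tool", "payload": {"gripper": [0,0,0,0,0,0,0,0], "linear": [[0.015,0.036,0],[0.03,0.072,0],[0.045,0.108,0],[0.06,0.144,0],[0.076,0.178,0],[0.09,0.21,0],[0.101,0.233,0],[0.101,0.233,0]], "twist": [[0,0,0],[0,0,0],[0,0,0],[0,0,0],[0,0,0],[0,0,0],[0,0,0],[0,0,0]]}}

```text
clock: 2.1
ee_pos: [488.5, 277.0, 332.1]
ee_rot: [-3.079, -0.617, 0.002]
ft_force: [0.9, -0.5, -1.1]
width: 85.6
```

Run:
```python
from h import *
f=[cv2.cvtColor(ctrl.grab_frame(n),cv2.COLOR_RGB2BGR) for n in("side","top")]
for n,i in zip(("side","top"),f): cv2.imwrite(f"pics/{n}1.png",i)
cv2.imwrite("pics/c1.png",np.hstack([cv2.resize(f[0][130:330,200:400],(400,400)),cv2.resize(f[1][100:300,150:350],(400,400))]))
```

```text
(no output)
```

View pics/c1.png

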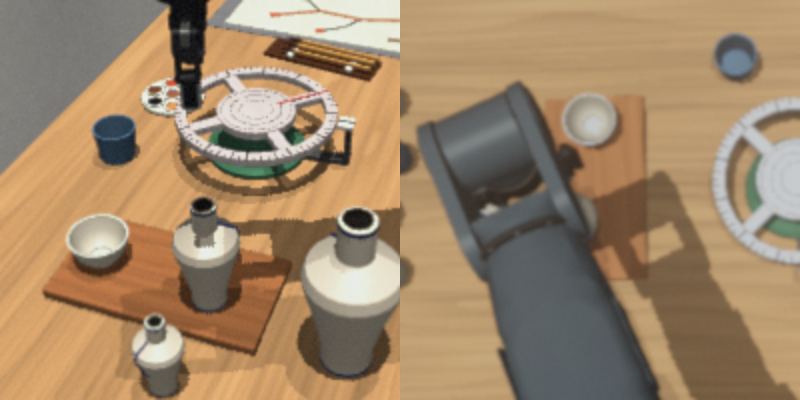

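Request:
{"api": "drive_tool", "payload": {"gripper": [0,0,0,0,0,0,0,0], "linear": [[0,-0.003,-0.02],[0,-0.003,-0.05],[0,-0.003,-0.08],[0,-0.003,-0.105],[0,-0.003,-0.128],[0,-0.003,-0.145],[0,-0.003,-0.158],[0,-0.003,-0.158]], "twist": [[0,0,0],[0,0,0],[0,0,0],[0,0,0],[0,0,0],[0,0,0],[0,0,0],[0,0,0]]}}

```text
clock: 2.87
ee_pos: [486.1, 269.3, 172.5]
ee_rot: [3.08, 0.614, -0.009]
ft_force: [0.2, -0.1, -0.2]
width: 85.1
```

Run:
```python
from h import *
o=ctrl.get_obs();print(o['ee_pos'],o['ee_rot'],o['ft_force'])
f=cv2.cvtColor(ctrl.grab_frame("side"),cv2.COLOR_RGB2BGR)
print(proj("side",[o['ee_pos']]))
cv2.imwrite("pics/c2.png",cv2.resize(f[170:310,230:370],(560,560),interpolation=cv2.INTER_CUBIC))
```

```text
[486.10200194 269.28716445 172.49017509] [ 3.08027475  0.61388415 -0.00852886] [ 0.2117496  -0.09591575 -0.23550867]
[[302.7852496  237.13715814]]
```

View pics/c2.png

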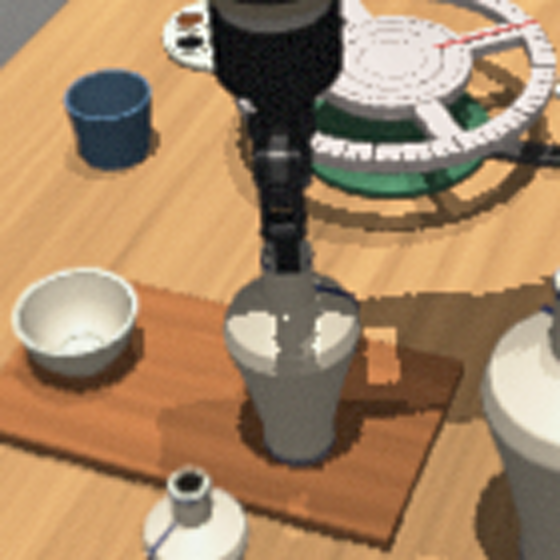

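Request:
{"api": "drive_tool", "payload": {"gripper": [0,0,0,0], "linear": [[0.001,0.002,-0.001],[0.002,0.004,-0.001],[0.002,0.0045,-0.001],[0.002,0.0045,-0.001]], "twist": [[0,0,0],[0,0,0],[0,0,0],[0,0,0]]}}

```text
clock: 3.25
ee_pos: [489.2, 274.5, 173.9]
ee_rot: [-3.081, -0.614, 0.003]
ft_force: [-0.1, -0.5, 0.3]
width: 85.1
```

Request:
{"api": "drive_tool", "payload": {"gripper": [0.3,0.45,0.5,0.55,0.6,0.65,0.7,0.75], "linear": [[-0.0005,-0.0005,-0.002],[-0.0005,-0.0005,-0.002],[-0.0005,-0.0005,-0.002],[-0.0005,-0.0005,-0.002],[-0.0005,-0.0005,-0.002],[-0.0005,-0.0005,-0.002],[-0.0005,-0.0005,-0.002],[-0.0005,-0.0005,-0.002]], "twist": [[0,0,0],[0,0,0],[0,0,0],[0,0,0],[0,0,0],[0,0,0],[0,0,0],[0,0,0]], "force": 30}}

```text
clock: 3.92
ee_pos: [488.7, 274.0, 171.9]
ee_rot: [-3.081, -0.614, 0.003]
ft_force: [0.2, -0.7, -0.3]
width: 21.4
```

Request:
{"api": "drive_tool", "payload": {"gripper": [0.9,1,1,1], "linear": [[0,0,0],[0,0,0],[0,0,0],[0,0,0]], "twist": [[0,0,0],[0,0,0],[0,0,0],[0,0,0]]}}

```text
clock: 4.25
ee_pos: [488.7, 274.0, 171.9]
ee_rot: [-3.081, -0.614, 0.003]
ft_force: [0.2, 0.2, 0.0]
width: 0.0
```

```bash
cat > look.py <<'E'
from h import *
import sys
k=sys.argv[1];n=sys.argv[2];x0,y0,w,h=map(int,sys.argv[3:7])
o=ctrl.get_obs();print(o['clock'],o['ee_pos'],o['ee_rot'],o['ft_force'],o['width'],o['joint_positions'].round(2))
f=cv2.cvtColor(ctrl.grab_frame(n),cv2.COLOR_RGB2BGR);cv2.imwrite(f"pics/raw{k}.png",f)
s=min(760/w,580/h);cv2.imwrite(f"pics/{k}.png",cv2.resize(f[y0:y0+h,x0:x0+w],None,fx=s,fy=s,interpolation=cv2.INTER_CUBIC))
E
python3 look.py c3 side 230 170 140 140
```

```text
4.25 [488.68140702 274.00073791 171.90277496] [-3.08087745 -0.61442364  0.00345779] [0.22035839 0.17957762 0.03031946] 0.020174141522763596 [0.43 0.41 1.66 0.   1.08 1.6 ]
```

View pics/c3.png

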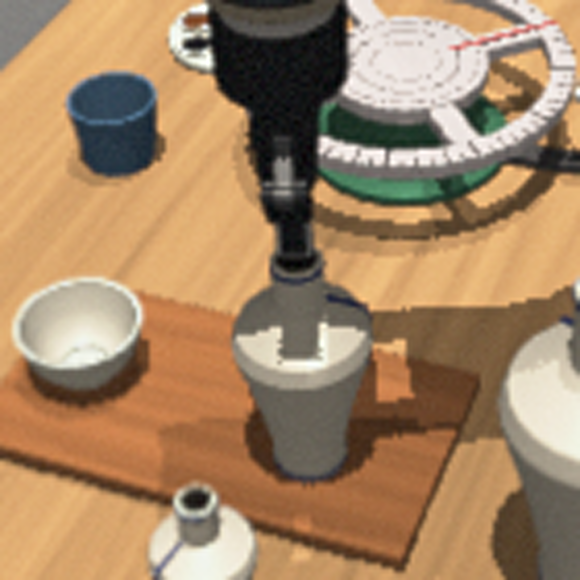

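```bash
python3 - <<'E'
from h import *
y=np.array([.384,-.923,0])
for nm,P in [("near open tip c2",np.array([486.1,269.3,178])-42*y),("far",np.array([486.1,269.3,178])+42*y)]:
    p=proj("side",[P])[0];print(nm,p,(p-[230,170])*4)
for nm,P in [("tip c3",[488.7,274,164]),("tcp",[488.7,274,172]),("tip+20",[488.7,274,184]),("rim front",[488.7-.36*16,274+.93*16,194]),("rim c",[488.7,274,194]),("foot",[488.7,274,18])]:
    p=proj("side",[P])[0];print(nm,p,(p-[230,170])*4.14)
E
python3 look.py c4 top 190 160 100 100
```

```text
near open tip c2 [302.40208904 247.09570696] [289.60835618 308.38282785]
far [302.92606118 224.71959676] [291.70424471 218.87838705]
tip c3 [301.28297447 240.55573327] [295.11151432 292.10073573]
tcp [301.11254705 238.22989627] [294.40594477 282.47177057]
tip+20 [300.85396068 234.6971311 ] [293.33539721 267.84612274]
rim front [300.3448612  236.02422364] [291.22772537 273.34028585]
rim c [300.63573183 231.71213794] [292.43192976 255.48825105]
foot [304.13873624 279.23341121] [306.93436805 452.2263224 ]
4.3 [488.69621642 273.99253829 171.89934944] [-3.08091456 -0.61439236  0.00342603] [-0.3358178   0.10963458  0.33043212] -0.023273750590907513 [0.43 0.41 1.66 0.   1.08 1.6 ]
```

View pics/c4.png

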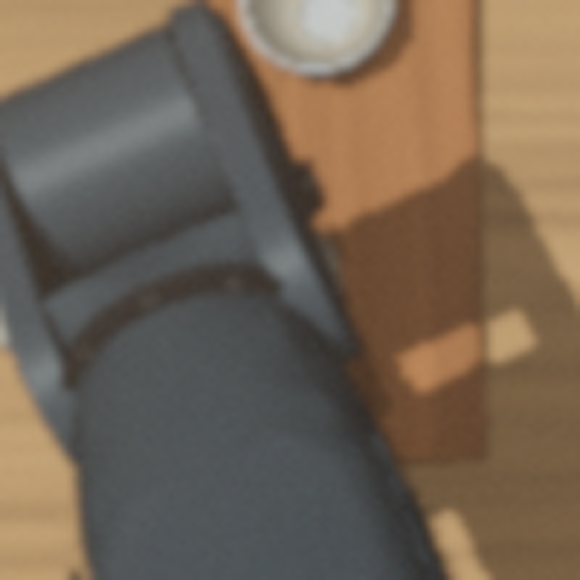

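Run:
```python
import cv2
f=cv2.imread("pics/rawc3.png");cv2.imwrite("pics/c3b.png",cv2.resize(f[200:260,270:330],(600,600),interpolation=cv2.INTER_NEAREST))
```

```text
(no output)
```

View pics/c3b.png

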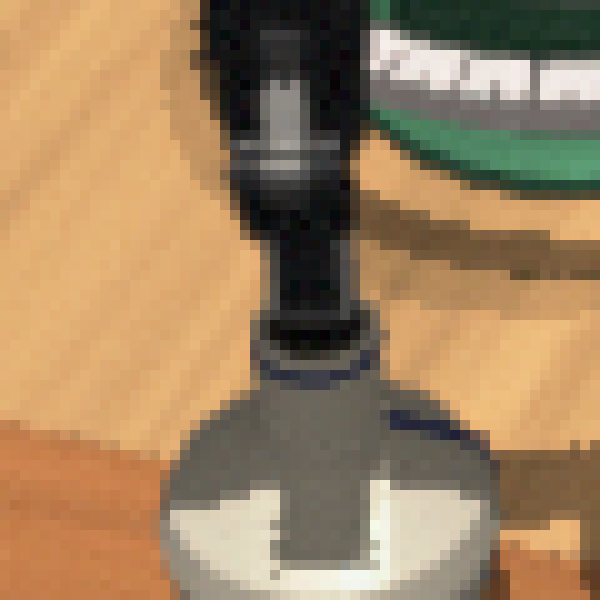

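Run:
```python
from h import *
y=np.array([.384,-.923,0])
for dz in(5,-8,-25,-40):
  print(dz,[proj("side",[np.array([488.5,277,332.1-dz])+s*42*y])[0].round(1) for s in(-1,1)])
f=cv2.imread("pics/side1.png");cv2.imwrite("pics/c1b.png",cv2.resize(f[120:210,260:350],(600,600),interpolation=cv2.INTER_NEAREST))
```

```text
5 [array([296.5, 199.8]), array([297.5, 178.6])]
-8 [array([296.1, 195.1]), array([297.2, 174. ])]
-25 [array([295.6, 188.7]), array([296.8, 167.9])]
-40 [array([295.2, 182.9]), array([296.4, 162.4])]
```

View pics/c1b.png

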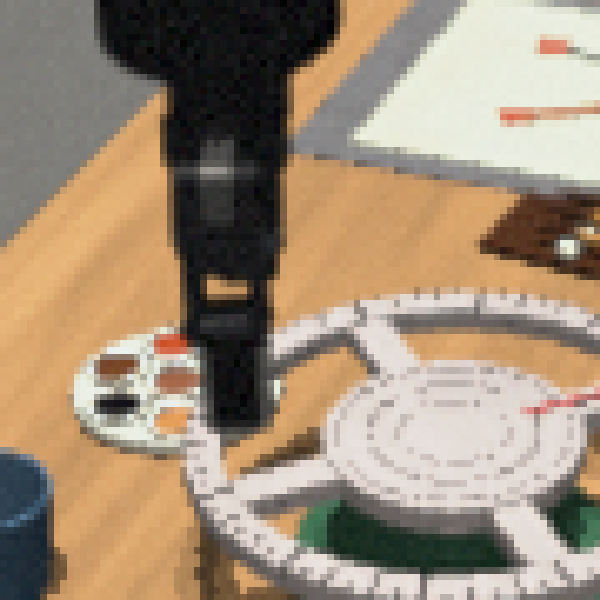

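Request:
{"api": "drive_tool", "payload": {"gripper": [1,1,0.5,0,0,0,0,0], "linear": [[0,0,0.03],[0,0,0.06],[0,0,0.06],[0,0,0.06],[0,0,0.06],[0,0,0.06],[0,0,0.06],[0,0,0.06]], "twist": [[0,0,0],[0,0,0],[0,0,0],[0,0,0],[0,0,0],[0,0,0],[0,0,0],[0,0,0]]}}

```text
clock: 5.02
ee_pos: [488.4, 273.9, 231.1]
ee_rot: [3.081, 0.614, -0.005]
ft_force: [-0.7, 0.6, 0.0]
width: 72.3
```

Request:
{"api": "drive_tool", "payload": {"gripper": [0,0,0,0,0,0,0,0], "linear": [[0,0,-0.015],[0,0,-0.03],[0,0,-0.04],[0,0,-0.05],[0,0,-0.057],[0,0,-0.06],[0,0,-0.06],[0,0,-0.06]], "twist": [[0,0,0],[0,0,0],[0,0,0],[0,0,0],[0,0,0],[0,0,0],[0,0,0],[0,0,0]]}}

```text
clock: 5.68
ee_pos: [488.6, 274.0, 171.5]
ee_rot: [3.081, 0.614, -0.005]
ft_force: [0.0, -0.1, 0.3]
width: 85.4
```

Request:
{"api": "drive_tool", "payload": {"gripper": [0,0,0,0,0,0], "linear": [[0,0,-0.007],[0,0,-0.014],[0,0,-0.021],[0,0,-0.027],[0,0,-0.03],[0,0,-0.03]], "twist": [[0,0,0],[0,0,0],[0,0,0],[0,0,0],[0,0,0],[0,0,0]]}}

```text
clock: 6.18
ee_pos: [488.2, 273.8, 140.5]
ee_rot: [3.08, 0.614, -0.007]
ft_force: [-0.4, -1.2, 0.3]
width: 85.3
```

```bash
python3 look.py c5 side 260 180 80 80
```

```text
6.1833 [488.23293267 273.77806874 140.49363626] [ 3.08042214  0.61429481 -0.00710832] [-0.37348056 -1.16263     0.26508105] 85.31239216289705 [0.43 0.44 1.68 0.   1.02 1.6 ]
```

View pics/c5.png

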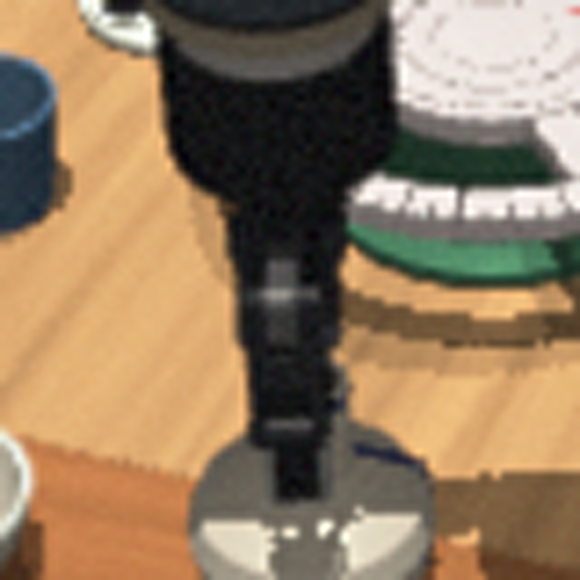

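Request:
{"api": "drive_tool", "payload": {"gripper": [0.25,0.4,0.45,0.5,0.55,0.6,0.65,0.7], "linear": [[0,0,0.001],[0,0,0.001],[0,0,0.001],[0,0,0.001],[0,0,0.001],[0,0,0.001],[0,0,0.001],[0,0,0.001]], "twist": [[0,0,0],[0,0,0],[0,0,0],[0,0,0],[0,0,0],[0,0,0],[0,0,0],[0,0,0]], "force": 30}}

```text
clock: 6.9
ee_pos: [488.6, 274.1, 142.4]
ee_rot: [-3.081, -0.614, 0.005]
ft_force: [-0.8, 1.2, 2.6]
width: 32.3
```

Request:
{"api": "drive_tool", "payload": {"gripper": [0.75,0.8,0.9,1], "linear": [[0,0,0],[0,0,0],[0,0,0],[0,0,0]], "twist": [[0,0,0],[0,0,0],[0,0,0],[0,0,0]]}}

```text
clock: 7.23
ee_pos: [488.6, 274.2, 142.4]
ee_rot: [-3.081, -0.614, 0.005]
ft_force: [-1.0, 1.3, 2.1]
width: 32.1
```

```bash
python3 look.py c6 side 250 180 110 110
```

```text
7.2333 [488.59361477 274.15830941 142.35105155] [-3.08079214 -0.61423712  0.0051635 ] [-1.01048888  1.27084548  2.14211692] 32.07232678163186 [0.43 0.44 1.68 0.   1.02 1.6 ]
```

View pics/c6.png

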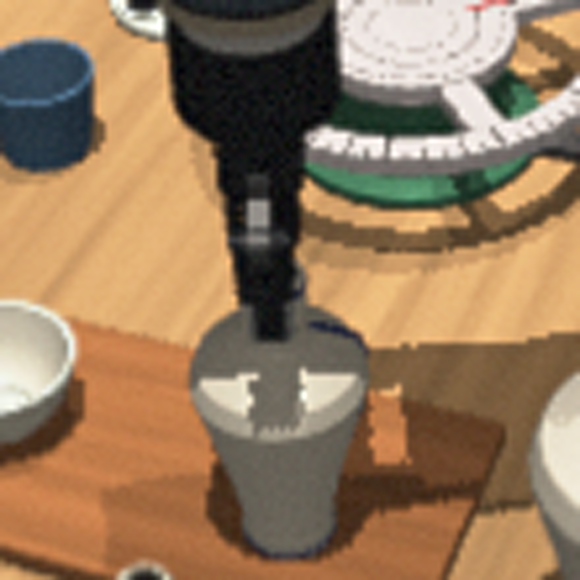

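Request:
{"api": "drive_tool", "payload": {"gripper": [1,1,1,1,1,1,1,1], "linear": [[0,0,0],[0,0,0.01],[0,0,0.025],[0,0,0.045],[0,0,0.07],[0,0,0.09],[0,0,0.11],[0,0,0.12]], "twist": [[0,0,0],[0,0,0],[0,0,0],[0,0,0],[0,0,0],[0,0,0],[0,0,0],[0,0,0]], "force": 45}}

```text
clock: 7.95
ee_pos: [489.0, 274.1, 264.9]
ee_rot: [-3.081, -0.614, 0.002]
ft_force: [1.3, 0.6, -3.4]
width: 31.5
```

Request:
{"api": "drive_tool", "payload": {"gripper": [1,1,1,1,1,1,1,1], "linear": [[0.001,-0.007,0],[0.004,-0.022,0],[0.008,-0.045,0],[0.014,-0.075,0],[0.02,-0.105,0],[0.0255,-0.135,0],[0.031,-0.165,0],[0.037,-0.195,0]], "twist": [[0,0,0],[0,0,0],[0,0,0],[0,0,0],[0,0,0],[0,0,0],[0,0,0],[0,0,0]]}}

```text
clock: 8.62
ee_pos: [525.2, 77.1, 263.6]
ee_rot: [-3.081, -0.614, 0.005]
ft_force: [1.3, 0.1, -4.9]
width: 31.6
```

Request:
{"api": "drive_tool", "payload": {"gripper": [1,1,1,1,1,1,1,1], "linear": [[0.0055,-0.03,0],[0.011,-0.06,0],[0.017,-0.09,0],[0.022,-0.115,0],[0.0255,-0.135,0],[0.028,-0.15,0],[0.03,-0.16,0],[0.03,-0.16,0]], "twist": [[0,0,0],[0,0,0],[0,0,0],[0,0,0],[0,0,0],[0,0,0],[0,0,0],[0,0,0]]}}

```text
clock: 9.28
ee_pos: [554.8, -84.8, 262.4]
ee_rot: [-3.081, -0.611, 0.008]
ft_force: [0.8, 0.6, -4.0]
width: 31.7
```

```bash
python3 look.py d1 side 260 90 150 115; python3 look.py d2 top 290 130 120 115
```

```text
9.2833 [554.82237613 -84.75521747 262.39885234] [-3.08097215 -0.61141155  0.00817371] [ 0.81543008  0.56987577 -3.9537701 ] 31.686550902315798 [-0.23  0.32  1.55 -0.    1.28  0.95]
9.3333 [554.77660101 -83.52397149 262.61449246] [-3.0803241  -0.61216548  0.00765142] [-0.55393533  0.21393167 -4.22089511] 31.837169352105793 [-0.23  0.32  1.55 -0.    1.28  0.95]
```

View pics/d1.png

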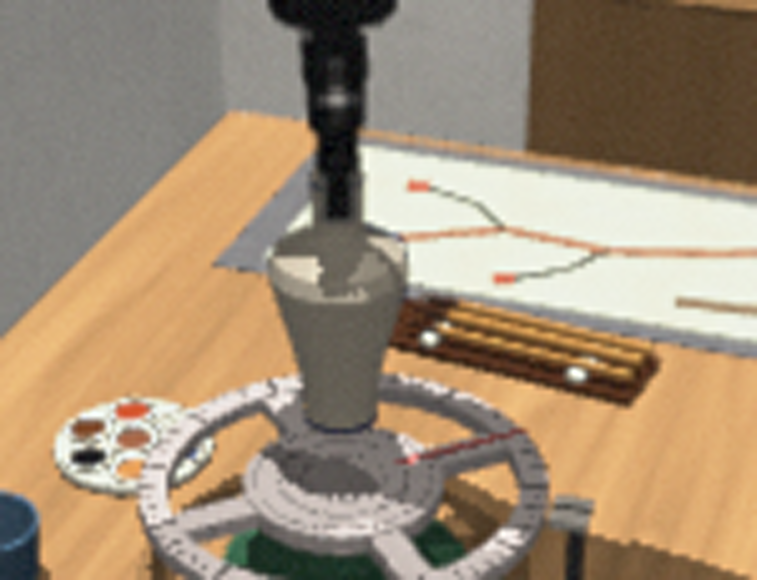

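View pics/d2.png

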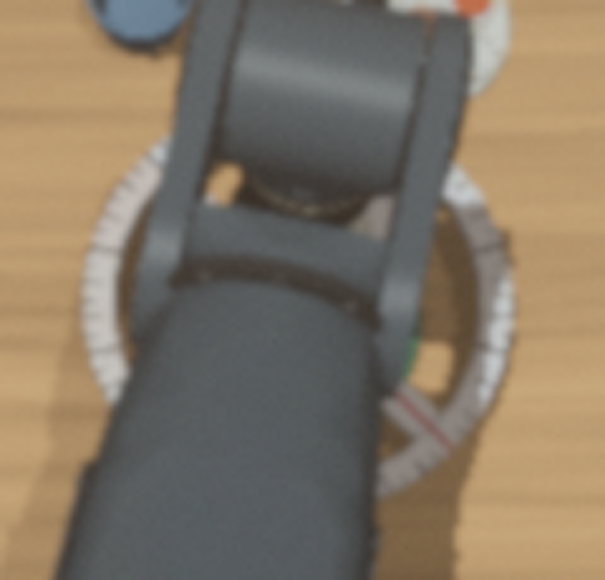

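Run:
```python
from h import *
import glob
o=ctrl.get_obs();e=o['ee_pos'];print(e)
s=760/150
s=min(760/150,580/115)
e=np.array([554.82,-84.75,262.4])
for z,name in((138,"foot"),(138+110,"shoulder"),(138+176,"rim")):
    p=proj("side",[[e[0],e[1],z]])[0];print(name,p,(p-[260,90]+.5)*s-.5)
f=cv2.imread("pics/rawd1.png");g=f[90:205,260:410]
a=cv2.resize(f[120:185,300:365],(580,580),interpolation=cv2.INTER_NEAREST);cv2.imwrite("pics/d1b.png",a)
```

```text
[554.8100827  -82.81838328 262.88201467]
foot [326.77818513 172.30401411] [338.81606414 417.12024505]
shoulder [326.29002037 143.07145594] [336.35401577 269.68647342]
rim [325.97112525 124.05101561] [334.74567518 173.75729614]
```

View pics/d1b.png

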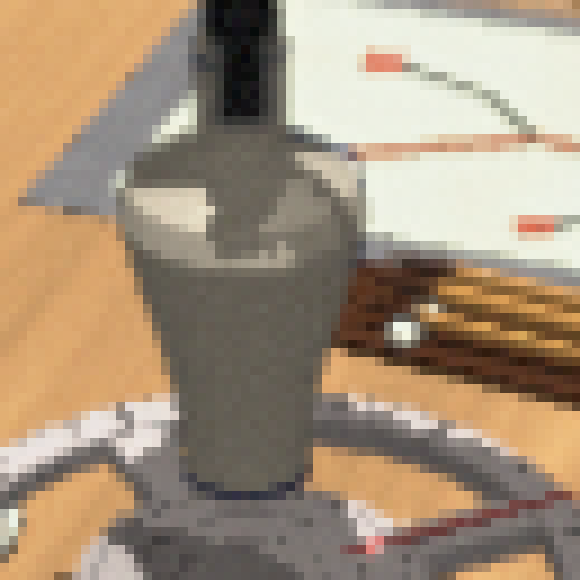

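Run:
```python
from h import *
x=np.array([556,-91.4])
for n in("side","top"):
    t=cv2.imread(f"pics/{n}0.png");r,g,b=[t[...,k].astype(int) for k in(2,1,0)]
    ys,xs=np.nonzero((r-g>25)&(r-b>15)&(abs(g-b)<22))
    Q=plane(n,np.c_[xs,ys],85)[:,:2];d=Q-x;rr=np.hypot(*d.T);an=np.degrees(np.arctan2(d[:,1],d[:,0]))
    k=(rr>55)&(rr<150)&(abs(an+135)<15);w=(r-(g+b)/2)[ys,xs][k]
    vx=cv2.fitLine(Q[k].astype(np.float32),cv2.DIST_HUBER,0,.01,.01).ravel()
    nn=np.array([-vx[1],vx[0]]);print(n,k.sum(),"r",rr[k].min(),rr[k].max(),"line ang",np.degrees(np.arctan2(vx[1],vx[0])),"centre offset from line",(x-vx[2:])@nn, nn,"mean ang",an[k].mean())
# hub in side: dark/white hub fit
t=cv2.imread("pics/side0.png");hsv=cv2.cvtColor(t,cv2.COLOR_BGR2HSV)
w=((hsv[...,1]<40)&(hsv[...,2]>150)).astype(np.uint8)
n,l=cv2.connectedComponents(w)
m=(l==l[186,327]).astype(np.uint8)
c=max(cv2.findContours(m,cv2.RETR_EXTERNAL,cv2.CHAIN_APPROX_NONE)[0],key=len)[:,0]
P=plane("side",c,85)[:,:2];y=x.copy()
for i in range(8):
    k=abs(np.hypot(*(P-y).T)-140)<(10 if i<3 else 4);q,e=circ(P[k],140);y=q
print("side wheel",q,e,k.sum(),len(P))
```

```text
side 32 r 56.84250530675528 138.9749814176233 line ang 43.39918 centre offset from line 2.0846168769567086 [-0.68707716  0.7265845 ] mean ang -135.64853490673553
top 17 r 56.20208899869966 132.0338528719594 line ang 44.21214 centre offset from line 1.453177932253304 [-0.697317    0.71676284] mean ang -134.68424529461782
side wheel [558.01834002 -93.38051036] 2.025350297782561 106 534
```

Request:
{"api": "drive_tool", "payload": {"gripper": [1,1,1,1,1,1,1,1], "linear": [[0.001,-0.005,-0.005],[0.002,-0.0094,-0.012],[0.002,-0.0094,-0.02],[0.002,-0.0094,-0.028],[0.002,-0.0094,-0.035],[0.002,-0.0094,-0.04],[0.002,-0.0094,-0.04],[0.002,-0.0094,-0.04]], "twist": [[0,0,0],[0,0,0],[0,0,0],[0,0,0],[0,0,0],[0,0,0],[0,0,0],[0,0,0]]}}

```text
clock: 10.05
ee_pos: [556.8, -92.1, 222.7]
ee_rot: [-3.08, -0.614, 0.008]
ft_force: [0.4, 0.5, -3.8]
width: 31.3
```

```bash
python3 look.py e1 side 280 110 100 90
```

```text
10.05 [556.75849475 -92.07374914 222.66928966] [-3.07981095 -0.61351     0.00770868] [ 0.41038956  0.48031156 -3.77074072] 31.30568208027958 [-0.25  0.36  1.59 -0.    1.2   0.93]
```

View pics/e1.png

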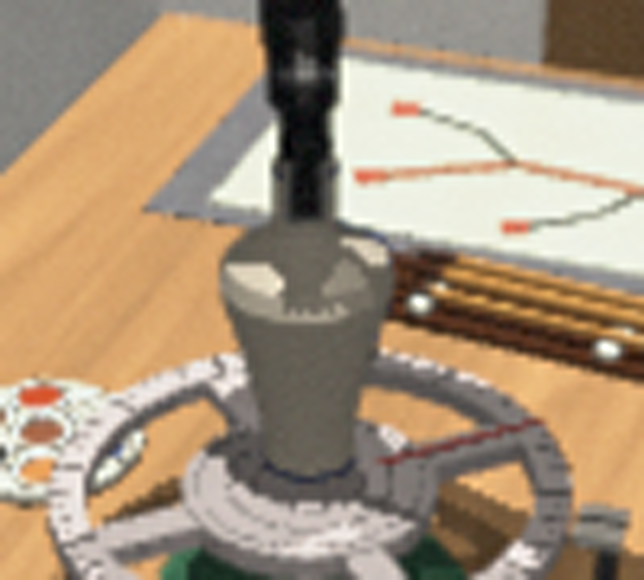

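Request:
{"api": "drive_tool", "payload": {"gripper": [1,1,1,1,1,1,1,1], "linear": [[0,0,-0.002],[0,0,-0.004],[0,0,-0.006],[0,0,-0.008],[0,0,-0.0095],[0,0,-0.0105],[0,0,-0.0112],[0,0,-0.0112]], "twist": [[0,0,0],[0,0,0],[0,0,0],[0,0,0],[0,0,0],[0,0,0],[0,0,0],[0,0,0]]}}

```text
clock: 10.77
ee_pos: [556.9, -92.1, 211.7]
ee_rot: [-3.08, -0.613, 0.007]
ft_force: [0.1, 0.4, -3.9]
width: 31.8
```

Request:
{"api": "drive_tool", "payload": {"gripper": [1,1,1], "linear": [[0,0,-0.0006],[0,0,-0.0012],[0,0,-0.0012]], "twist": [[0,0,0],[0,0,0],[0,0,0]]}}

```text
clock: 11.02
ee_pos: [556.9, -92.2, 210.4]
ee_rot: [-3.08, -0.613, 0.007]
ft_force: [0.2, 1.1, -4.5]
width: 31.8
```

Request:
{"api": "drive_tool", "payload": {"gripper": [1,1,1], "linear": [[0,0,-0.0005],[0,0,-0.001],[0,0,-0.001]], "twist": [[0,0,0],[0,0,0],[0,0,0]]}}

```text
clock: 11.27
ee_pos: [556.9, -92.1, 209.5]
ee_rot: [-3.08, -0.613, 0.007]
ft_force: [-0.4, -0.1, -4.1]
width: 31.7
```

```bash
python3 look.py e2 side 280 110 100 90
```

```text
11.2667 [556.94256763 -92.11417852 209.51363699] [-3.08007171 -0.6134348   0.00672249] [-0.38748385 -0.07781026 -4.07056579] 31.654129733190615 [-0.25  0.37  1.6  -0.    1.17  0.93]
```

View pics/e2.png

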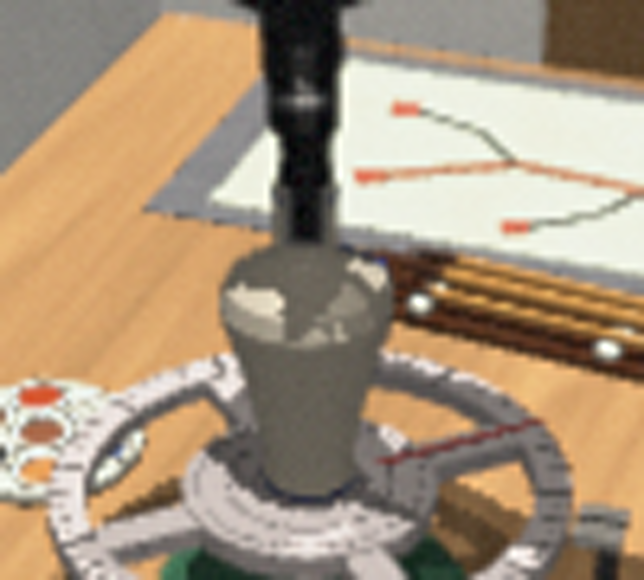

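Request:
{"api": "drive_tool", "payload": {"gripper": [1,1,1], "linear": [[0,0,-0.0005],[0,0,-0.001],[0,0,-0.001]], "twist": [[0,0,0],[0,0,0],[0,0,0]]}}

```text
clock: 11.57
ee_pos: [557.4, -92.1, 209.4]
ee_rot: [-3.081, -0.614, 0.004]
ft_force: [-0.4, 1.6, 3.9]
width: 31.8
```

Request:
{"api": "drive_tool", "payload": {"gripper": [1,1,1], "linear": [[0,0,-0.0005],[0,0,-0.001],[0,0,-0.001]], "twist": [[0,0,0],[0,0,0],[0,0,0]]}}

```text
clock: 11.82
ee_pos: [557.8, -92.1, 209.4]
ee_rot: [-3.081, -0.614, 0.002]
ft_force: [-2.1, 2.2, 7.9]
width: 31.3
```

Request:
{"api": "drive_tool", "payload": {"gripper": [1,1,0.6,0.55,0.5,0.4,0.3,0.2], "linear": [[-0.0003,0,0.0008],[-0.0003,0,0.0008],[-0.0003,0,0.0008],[-0.0003,0,0.0008],[-0.0003,0,0.0008],[-0.0003,0,0.0008],[-0.0003,0,0.0008],[-0.0003,0,0.0008]], "twist": [[0,0,0],[0,0,0],[0,0,0],[0,0,0],[0,0,0],[0,0,0],[0,0,0],[0,0,0]]}}

```text
clock: 12.48
ee_pos: [557.6, -92.1, 210.3]
ee_rot: [-3.081, -0.614, 0.002]
ft_force: [-0.4, 0.5, -0.5]
width: 68.0
```

Request:
{"api": "drive_tool", "payload": {"gripper": [0,0,0,0,0,0], "linear": [[0,0,0],[0,0,0],[0,0,0],[0,0,0],[0,0,0],[0,0,0]], "twist": [[0,0,0],[0,0,0],[0,0,0],[0,0,0],[0,0,0],[0,0,0]]}}

```text
clock: 12.98
ee_pos: [557.6, -92.1, 210.3]
ee_rot: [-3.081, -0.614, 0.002]
ft_force: [0.2, 0.9, -0.4]
width: 85.5
```

```bash
python3 look.py e3 side 280 110 100 90
```

```text
12.9833 [557.5806911  -92.09208606 210.27668235] [-3.08100754e+00 -6.13696454e-01  1.88006690e-03] [ 0.24602635  0.90539575 -0.39163672] 85.47442820037695 [-0.25  0.37  1.6  -0.    1.17  0.93]
```

View pics/e3.png

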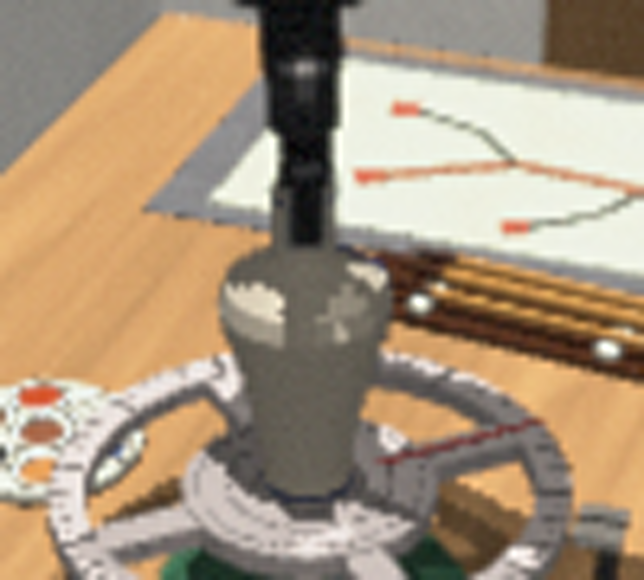

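Request:
{"api": "drive_tool", "payload": {"gripper": [0,0,0,0,0,0,0,0], "linear": [[0,0,0.008],[0,0,0.022],[0,0,0.044],[0,0,0.07],[0,0,0.1],[-0.01,0.01,0.12],[-0.03,0.03,0.12],[-0.05,0.06,0.12]], "twist": [[0,0,0],[0,0,0],[0,0,0],[0,0,0],[0,0,0],[0,0,0],[0,0,0],[0,0,0]]}}

```text
clock: 13.7
ee_pos: [507.5, -32.7, 331.8]
ee_rot: [3.081, 0.61, 0.002]
ft_force: [1.1, 0.7, -0.5]
width: 85.2
```

Request:
{"api": "drive_tool", "payload": {"gripper": [0,0,0,0,0.5,1,1,1], "linear": [[-0.015,0.03,0],[-0.03,0.06,0],[-0.045,0.095,0],[-0.06,0.13,0],[-0.075,0.165,0],[-0.085,0.19,0],[-0.09,0.2,0],[-0.09,0.2,0]], "twist": [[0,0,0],[0,0,0],[0,0,0],[0,0,0],[0,0,0],[0,0,0],[0,0,0],[0,0,0]]}}

```text
clock: 14.37
ee_pos: [416.8, 168.7, 332.4]
ee_rot: [3.08, 0.615, 0.003]
ft_force: [0.3, -1.0, -0.5]
width: 38.6
```

```bash
python3 look.py f1 side 270 110 130 110;python3 look.py f2 top 290 130 115 115
```

```text
14.3667 [416.76239936 168.70984383 332.43755609] [3.07991376e+00 6.14738650e-01 2.96630132e-03] [ 0.34348654 -1.01109135 -0.46293808] 38.59875518966598 [ 0.28  0.05  1.71 -0.    1.38  1.46]
14.4167 [417.43309741 167.53129116 332.26686824] [3.07973012e+00 6.13330341e-01 2.84576189e-03] [ 0.67130718 -0.11849927 -0.4269295 ] 30.7193085542399 [ 0.28  0.05  1.71 -0.    1.38  1.46]
```

View pics/f1.png

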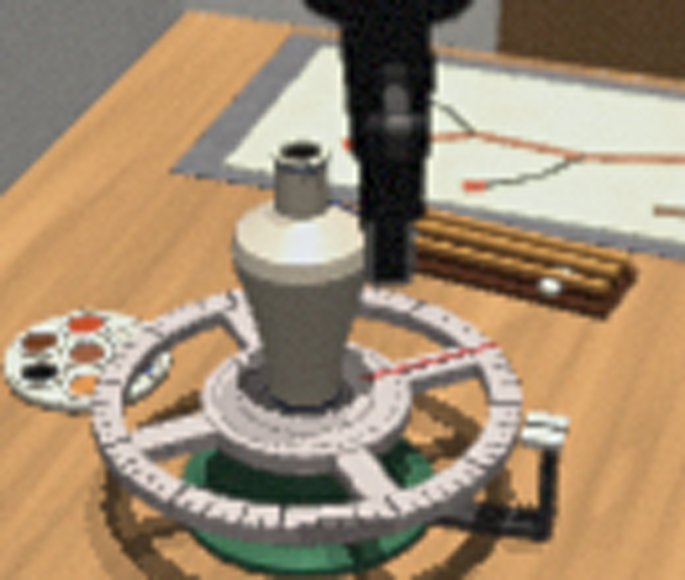

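View pics/f2.png

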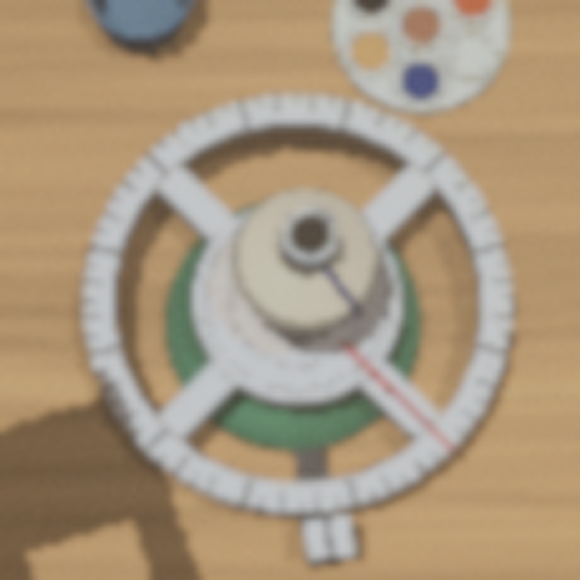

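```bash
cat > meas.py <<'E'
from h import *
import sys
ft,fs=sys.argv[1:3]; x=np.array([556.8,-92.2])
t=cv2.imread(ft);s=cv2.imread(fs)
def rng(t): return [t[...,k].astype(int) for k in(2,1,0)]
# red zero
for n,i in(("top",t),("side",s)):
    r,g,b=rng(i);ys,xs=np.nonzero((r-g>25)&(r-b>15)&(abs(g-b)<22))
    Q=plane(n,np.c_[xs,ys],85)[:,:2];d=Q-x;rr=np.hypot(*d.T);an=np.degrees(np.arctan2(d[:,1],d[:,0]))
    k=(rr>75)&(rr<138)
    m=np.median(an[k]);k&=abs(an-m)<12;print(n,"zero ang",an[k].mean(),k.sum())
E
python3 meas.py pics/rawf2.png pics/rawf1.png
python3 - <<'E'
from h import *
sT=580/115;sS=min(760/130,580/110)
T=lambda u,v:[290+(u+.5)/sT-.5,130+(v+.5)/sT-.5]
S=lambda u,v:[270+(u+.5)/sS-.5,110+(v+.5)/sS-.5]
mt=plane("top",[T(311,232)],261)[0];ms=plane("side",[S(301,152)],261)[0];print("mouth",mt,ms)
x=(mt+ms)[:2]/2
for a in range(-160,-119,5):
    u=np.array([np.cos(np.radians(a)),np.sin(np.radians(a))])
    P=[[*(x+r*u),z] for r,z in((45,195),(16.5,223))]
    p=proj("top",P);q=(p-[290,130]+.5)*sT-.5;print(a,q.round().tolist(),np.degrees(np.arctan2(*(q[0]-q[1])[::-1])).round(1))
for p,z in(((362,312),195),((345,289),209)):
    q=plane("top",[T(*p)],z)[0][:2]-x;print(np.hypot(*q),np.degrees(np.arctan2(q[1],q[0])))
t=cv2.imread("pics/rawf2.png");c=cv2.resize(t[160:200,330:370],(560,560),interpolation=cv2.INTER_NEAREST);cv2.imwrite("pics/f2b.png",c)
E
```

```text
top zero ang -135.58593490340155 8
side zero ang -136.1829326203763 24
mouth [559.3769989  -92.45252012 261.        ] [555.82351377 -91.45428667 261.        ]
-160 [[333.0, 328.0], [318.0, 275.0]] 74.1
-155 [[339.0, 326.0], [320.0, 274.0]] 69.9
-150 [[344.0, 323.0], [322.0, 273.0]] 65.7
-145 [[350.0, 319.0], [324.0, 272.0]] 61.4
-140 [[355.0, 315.0], [326.0, 270.0]] 57.2
-135 [[359.0, 311.0], [327.0, 269.0]] 52.9
-130 [[364.0, 306.0], [329.0, 267.0]] 48.6
-125 [[367.0, 301.0], [330.0, 265.0]] 44.2
-120 [[371.0, 295.0], [332.0, 263.0]] 39.9
46.697654702311965 -134.31491363752266
31.046533270303993 -133.15553688839174
```

View pics/f2b.png

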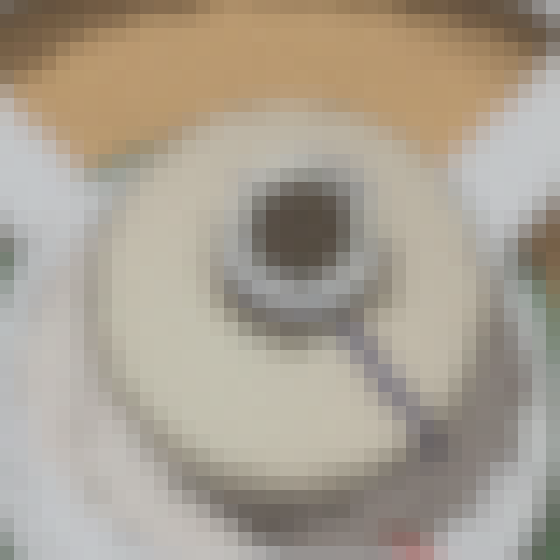

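```bash
cp pics/rawf1.png pics/f1full.png
```

```text
(no output)
```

View pics/f1full.png

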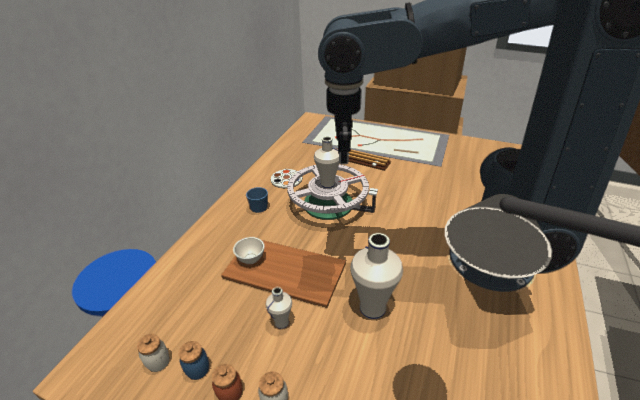

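View pics/rawf2.png

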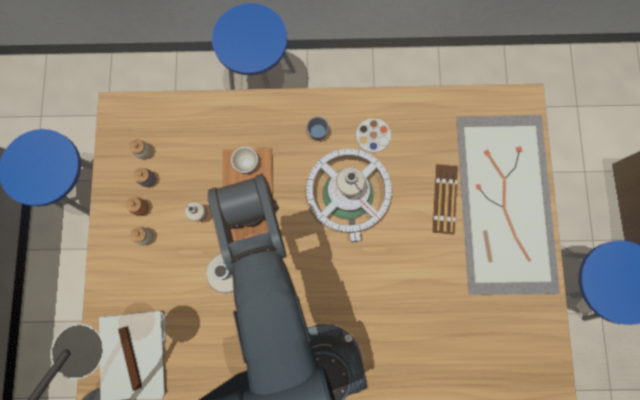

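Run:
```python
from h import *
for z in range(340,800,40): print(z,proj("side",[[417,168,z]])[0].round(1))
```

```text
340 [342.1 165.7]
380 [342.3 151.3]
420 [342.4 136.1]
460 [342.6 120.2]
500 [342.7 103.4]
540 [342.9  85.7]
580 [343.1  67.1]
620 [343.2  47.5]
660 [343.4  26.9]
700 [343.6   5.1]
740 [343.8 -17.8]
780 [343.9 -41.8]
```

Request:
{"api": "drive_tool", "payload": {"gripper": [1,1,1,1,1,1,1,1], "linear": [[0,0,0],[0.01,-0.01,0],[0.02,-0.03,0],[0.035,-0.05,0],[0.05,-0.073,0],[0.065,-0.095,0],[0.08,-0.118,0],[0.095,-0.14,0]], "twist": [[0,0,0.08],[0,0,0.19],[0,0,0.3],[0,0,0.41],[0,0,0.52],[0,0,0.63],[0,0,0.74],[0,0,0.85]]}}

```text
clock: 15.13
ee_pos: [513.6, 23.6, 332.1]
ee_rot: [2.551, 1.831, 0.003]
ft_force: [1.0, -0.0, -0.1]
width: -0.0
```

```bash
cat > st.py <<'E'
from h import *
from scipy.spatial.transform import Rotation as Ro
o=ctrl.get_obs();R=Ro.from_rotvec(o['ee_rot']).as_matrix()
c=np.array([556.8,-92.2]);d=o['ee_pos'][:2]-c
print("t",o['clock'],"p",o['ee_pos'].round(1),"y yaw",np.degrees(np.arctan2(R[1,1],R[0,1])).round(1),"z",R[:,2].round(3),"f",o['ft_force'].round(1),"M",o['moment'].round(2),"j",o['joint_positions'].round(2),"pol",np.hypot(*d).round(1),np.degrees(np.arctan2(d[1],d[0])).round(1))
E
python3 st.py
```

```text
t 15.1333 p [513.6  23.6 332.1] y yaw -18.7 z [ 0.002  0.    -1.   ] f [ 1.  -0.  -0.1] M [-0.   -0.   -0.05] j [-0.04  0.18  1.56  0.    1.4   0.28] pol 123.6 110.4
```

Request:
{"api": "drive_tool", "payload": {"gripper": [1,1,1,1,1,1,1,1], "linear": [[0.005,-0.006,-0.01],[0.011,-0.013,-0.03],[0.013,-0.016,-0.055],[0.013,-0.016,-0.08],[0.013,-0.016,-0.11],[0.013,-0.016,-0.14],[0.013,-0.016,-0.155],[0.013,-0.016,-0.16]], "twist": [[0,0,0.11],[0,0,0.22],[0,0,0.33],[0,0,0.44],[0,0,0.54],[0,0,0.62],[0,0,0.62],[0,0,0.62]]}}

```text
clock: 15.8
ee_pos: [525.4, 5.9, 169.4]
ee_rot: [-1.872, -2.519, 0.001]
ft_force: [-0.8, -0.4, 0.2]
width: 0.1
```

```bash
python3 st.py; python3 look.py g1 side 250 60 160 150
```

```text
t 15.8 p [525.4   5.9 169.4] y yaw 16.8 z [-0.003  0.001 -1.   ] f [-0.8 -0.4  0.2] M [ 0.01 -0.01  0.08] j [-0.08  0.35  1.75  0.    1.05 -0.37] pol 103.0 107.7
15.8 [525.44486628   5.94886686 169.41715599] [-1.87194386e+00 -2.51889137e+00  9.43532847e-04] [-0.8333473  -0.36725161  0.18491604] 0.09363072864208287 [-0.08  0.35  1.75  0.    1.05 -0.37]
```

View pics/g1.png

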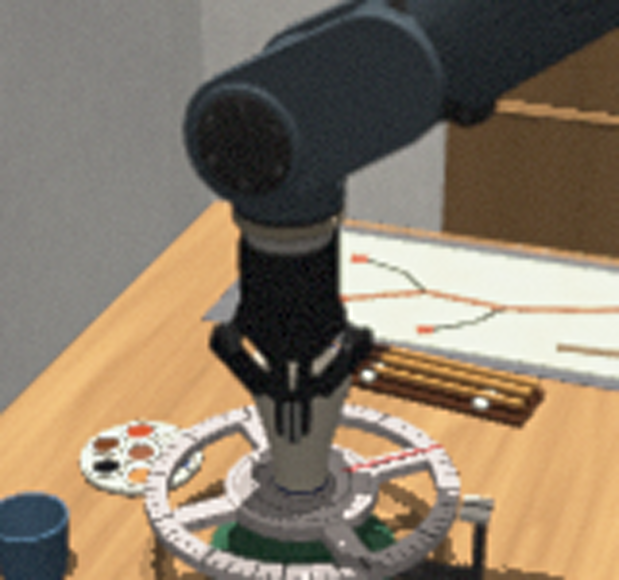

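Run:
```python
from h import *
for z in range(160,230,8): print(z,proj("side",[[525.4,5.9,z]])[0].round(1))
```

```text
160 [325.3 183. ]
168 [325.2 180.9]
176 [325.2 178.7]
184 [325.1 176.5]
192 [325.1 174.3]
200 [325.  172.1]
208 [325.  169.9]
216 [325.  167.7]
224 [324.9 165.4]
```

Request:
{"api": "drive_tool", "payload": {"gripper": [1,1,1,1,1,1,1,1], "linear": [[0,0.001,-0.015],[0,0.001,-0.035],[0,0.001,-0.055],[0,0.001,-0.075],[0,0.001,-0.09],[0,0.001,-0.1],[0,0.001,-0.105],[0,0.001,-0.105]], "twist": [[0,0,0],[0,0,0],[0,0,0],[0,0,0],[0,0,0],[0,0,0],[0,0,0],[0,0,0]]}}

```text
clock: 16.52
ee_pos: [526.1, 6.7, 65.2]
ee_rot: [-1.874, -2.518, 0.0]
ft_force: [-0.6, 0.2, 0.1]
width: 0.2
```

```bash
python3 st.py; python3 look.py g2 side 250 80 160 150
```

```text
t 16.5167 p [526.1   6.7  65.2] y yaw 16.7 z [-0.002  0.001 -1.   ] f [-0.6  0.2  0.1] M [ 0.01  0.02 -0.02] j [-0.08  0.5   1.83  0.    0.82 -0.37] pol 103.5 107.2
16.5167 [526.11696512   6.68731025  65.16772401] [-1.87387483e+00 -2.51847161e+00  1.41066930e-04] [-0.58300616  0.23747364  0.08431544] 0.23626333530237054 [-0.08  0.5   1.83  0.    0.82 -0.37]
```

View pics/g2.png

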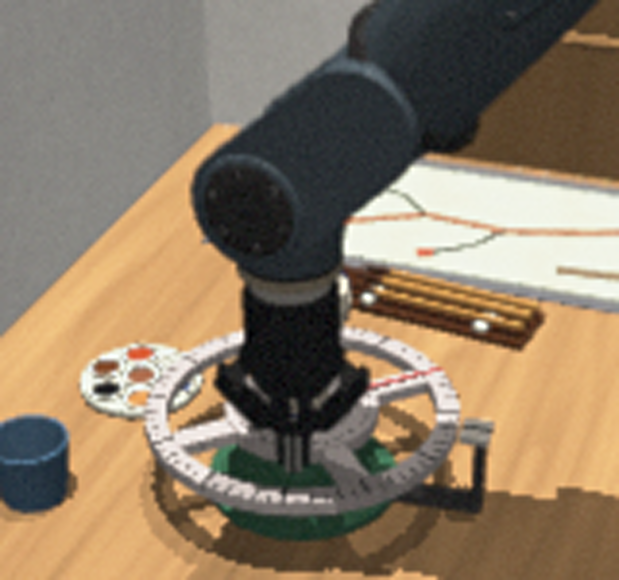

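Request:
{"api": "drive_tool", "payload": {"gripper": [1,1,1,1,1], "linear": [[0,0,-0.008],[0,0,-0.016],[0,0,-0.023],[0,0,-0.027],[0,0,-0.027]], "twist": [[0,0,0],[0,0,0],[0,0,0],[0,0,0],[0,0,0]]}}

```text
clock: 16.98
ee_pos: [525.8, 6.9, 37.7]
ee_rot: [-1.873, -2.518, 0.001]
ft_force: [0.3, -1.0, 0.0]
width: -0.1
```

```bash
python3 st.py; python3 look.py g3 side 270 120 110 100
```

```text
t 16.9833 p [525.8   6.9  37.7] y yaw 16.7 z [-0.003  0.001 -1.   ] f [ 0.3 -1.   0. ] M [ 0.01 -0.02 -0.01] j [-0.08  0.55  1.84  0.    0.76 -0.37] pol 103.8 107.4
16.9833 [525.80393028   6.86522501  37.7492177 ] [-1.87318091e+00 -2.51807428e+00  8.19794852e-04] [ 0.32642089 -0.98476284  0.02658286] -0.055919306394310635 [-0.08  0.55  1.84  0.    0.76 -0.37]
```

View pics/g3.png

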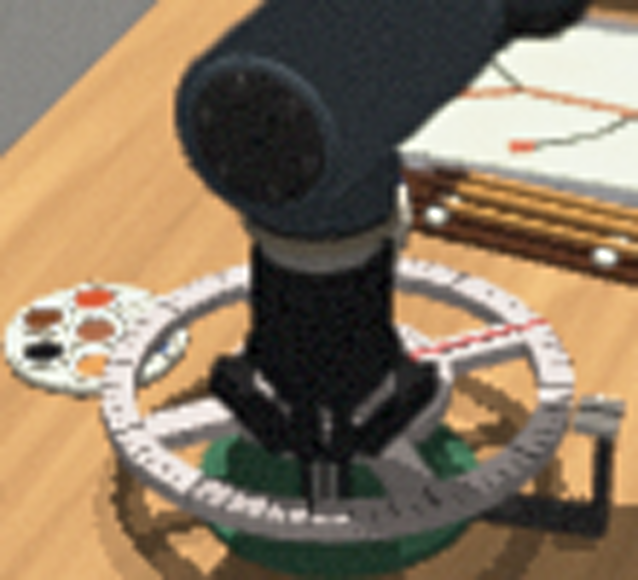

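```bash
cat > arc.py <<'E'
import sys,json
from h import *
o=ctrl.get_obs();c=np.array([556.8,-92.2]);p=o['ee_pos']
a0=float(sys.argv[1]);d=[float(v) for v in sys.argv[2].split(',')]
L=[];T=[]
for v in d:
    a=np.radians(a0+v);q=c+103.8*np.array([np.cos(a),np.sin(a)])
    L.append([*(np.r_[q-p[:2],37.7-p[2]]/1000).round(4)]);T.append([0,0,round(float(np.radians(v)),3)])
print(json.dumps([[float(x) for x in l] for l in L]),T)
E
python3 arc.py 107.4 1.5,3.5,5.5,7.5,9,10.5,12,13.5
```

```text
[[-0.0029, -0.0008, -0.0006], [-0.0064, -0.0021, -0.0006], [-0.0097, -0.0034, -0.0006], [-0.013, -0.0049, -0.0006], [-0.0155, -0.0061, -0.0006], [-0.0179, -0.0073, -0.0006], [-0.0203, -0.0086, -0.0006], [-0.0226, -0.01, -0.0006]] [[0, 0, 0.026], [0, 0, 0.061], [0, 0, 0.096], [0, 0, 0.131], [0, 0, 0.157], [0, 0, 0.183], [0, 0, 0.209], [0, 0, 0.236]]
```

Request:
{"api": "drive_tool", "payload": {"gripper": [1,1,1,1,1,1,1,1], "linear": [[-0.003,-0.001,0],[-0.0065,-0.002,0],[-0.01,-0.0035,0],[-0.013,-0.005,0],[-0.0155,-0.006,0],[-0.018,-0.0073,0],[-0.0203,-0.0086,0],[-0.0226,-0.01,0]], "twist": [[0,0,0.026],[0,0,0.061],[0,0,0.096],[0,0,0.131],[0,0,0.157],[0,0,0.183],[0,0,0.209],[0,0,0.236]]}}

```text
clock: 17.7
ee_pos: [503.7, -3.1, 38.7]
ee_rot: [-1.563, -2.723, 0.0]
ft_force: [-0.2, -0.9, -0.2]
width: -0.1
```

```bash
python3 st.py; python3 look.py g4 side 270 120 110 100; python3 arc.py 121 2,4,6,8,10,12,14,16
```

```text
t 17.7 p [503.7  -3.1  38.7] y yaw 30.3 z [-0.002  0.001 -1.   ] f [-0.2 -0.9 -0.2] M [ 0.01 -0.06  0.03] j [-0.1   0.51  1.89  0.    0.74 -0.63] pol 103.7 120.8
17.7 [503.74133558  -3.14913024  38.66821646] [-1.56257023e+00 -2.72325726e+00  7.89776004e-05] [-0.15335736 -0.87717345 -0.16031934] -0.05328327032207911 [-0.1   0.51  1.89  0.    0.74 -0.63]
[[-0.003, -0.0018, -0.0009], [-0.006, -0.0038, -0.0009], [-0.009, -0.006, -0.0009], [-0.0118, -0.0082, -0.0009], [-0.0146, -0.0105, -0.0009], [-0.0173, -0.0129, -0.0009], [-0.0199, -0.0155, -0.0009], [-0.0224, -0.0181, -0.0009]] [[0, 0, 0.035], [0, 0, 0.07], [0, 0, 0.105], [0, 0, 0.14], [0, 0, 0.175], [0, 0, 0.209], [0, 0, 0.244], [0, 0, 0.279]]
```

View pics/g4.png

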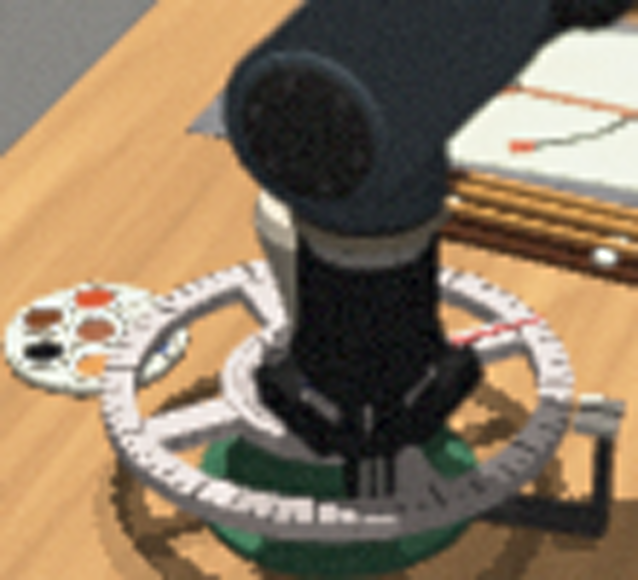

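Request:
{"api": "drive_tool", "payload": {"gripper": [1,1,1,1,1,1,1,1], "linear": [[-0.003,-0.0018,-0.001],[-0.006,-0.0038,-0.001],[-0.009,-0.006,-0.001],[-0.0118,-0.0082,-0.001],[-0.0146,-0.0105,-0.001],[-0.0173,-0.0129,-0.001],[-0.0199,-0.0155,-0.001],[-0.0224,-0.0181,-0.001]], "twist": [[0,0,0.035],[0,0,0.07],[0,0,0.105],[0,0,0.14],[0,0,0.175],[0,0,0.209],[0,0,0.244],[0,0,0.279]]}}

```text
clock: 18.42
ee_pos: [481.2, -21.5, 37.9]
ee_rot: [-1.165, -2.916, 0.001]
ft_force: [1.5, 1.6, -0.1]
width: -0.3
```

```bash
python3 st.py; python3 look.py g5 side 270 120 110 100; python3 look.py g5t top 290 130 115 115;python3 meas.py pics/rawg5t.png pics/rawg5.png; python3 arc.py 137 2,4,6,8,10,12,14,16
```

```text
t 18.4167 p [481.2 -21.5  37.9] y yaw 46.5 z [-0.001  0.    -1.   ] f [ 1.5  1.6 -0.1] M [ 0.06 -0.15 -0.02] j [-0.14  0.48  1.95 -0.    0.71 -0.95] pol 103.5 136.9
18.4167 [481.21893101 -21.51371245  37.90597835] [-1.16455085e+00 -2.91623658e+00  6.93193759e-04] [ 1.49463128  1.55790662 -0.10636625] -0.2506231078170285 [-0.14  0.48  1.95 -0.    0.71 -0.95]
18.4667 [480.70980697 -21.80127838  37.7962164 ] [-1.16086353e+00 -2.91710998e+00  1.09626778e-03] [ 0.08723683  0.64268883 -0.37172035] 0.15397178990755014 [-0.14  0.48  1.95 -0.    0.71 -0.96]
top zero ang -116.74829973811069 17
side zero ang -118.19447672732265 3
[[-0.0024, -0.0025, -0.0001], [-0.0048, -0.0052, -0.0001], [-0.007, -0.0081, -0.0001], [-0.0091, -0.011, -0.0001], [-0.0112, -0.014, -0.0001], [-0.0131, -0.0171, -0.0001], [-0.0149, -0.0202, -0.0001], [-0.0166, -0.0234, -0.0001]] [[0, 0, 0.035], [0, 0, 0.07], [0, 0, 0.105], [0, 0, 0.14], [0, 0, 0.175], [0, 0, 0.209], [0, 0, 0.244], [0, 0, 0.279]]
```

View pics/g5.png

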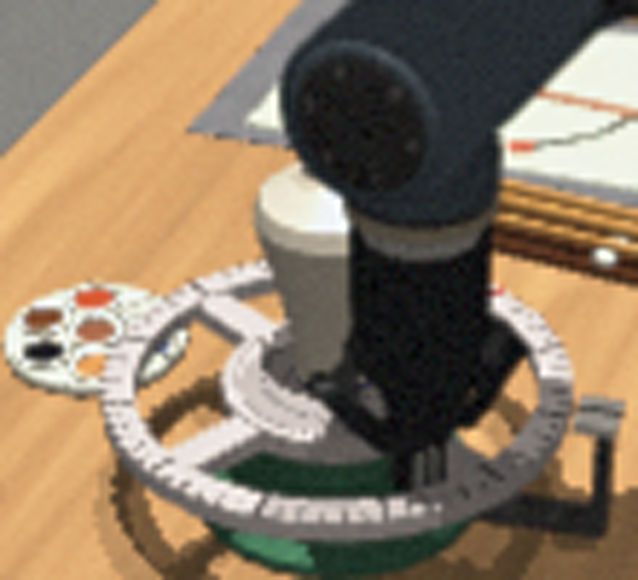

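View pics/g5t.png

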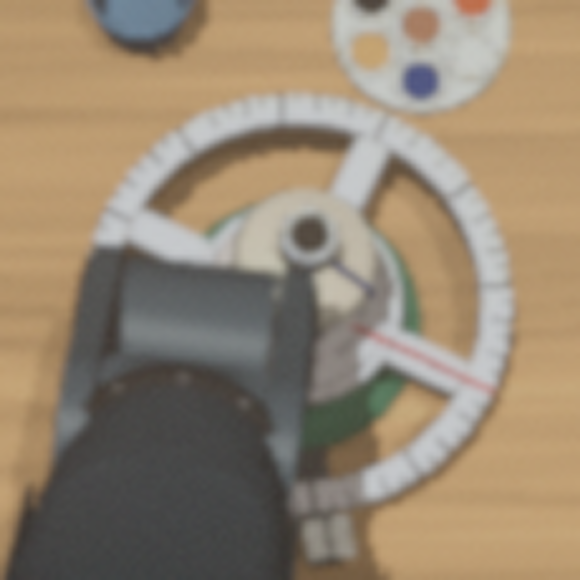

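Request:
{"api": "drive_tool", "payload": {"gripper": [1,1,1,1,1,1,1,1], "linear": [[-0.0024,-0.0025,0],[-0.0048,-0.0052,0],[-0.007,-0.0081,0],[-0.0091,-0.011,0],[-0.0112,-0.014,0],[-0.0131,-0.0171,0],[-0.0149,-0.0202,0],[-0.0166,-0.0234,0]], "twist": [[0,0,0.035],[0,0,0.07],[0,0,0.105],[0,0,0.14],[0,0,0.175],[0,0,0.209],[0,0,0.244],[0,0,0.279]]}}

```text
clock: 19.18
ee_pos: [464.7, -45.0, 38.0]
ee_rot: [-0.75, -3.049, 0.001]
ft_force: [-0.1, 0.4, -0.8]
width: -0.5
```

```bash
python3 st.py; python3 arc.py 153 2,4,6,8,10,12,14,16
```

```text
t 19.1833 p [464.7 -45.   38. ] y yaw 62.4 z [-0.001 -0.001 -1.   ] f [-0.1  0.4 -0.8] M [ 0.06 -0.05 -0.  ] j [-0.2   0.47  1.99 -0.    0.69 -1.28] pol 103.5 152.9
[[-0.0019, -0.0033, -0.0003], [-0.0034, -0.0066, -0.0003], [-0.0048, -0.01, -0.0003], [-0.006, -0.0134, -0.0003], [-0.0071, -0.0168, -0.0003], [-0.0081, -0.0203, -0.0003], [-0.009, -0.0238, -0.0003], [-0.0098, -0.0274, -0.0003]] [[0, 0, 0.035], [0, 0, 0.07], [0, 0, 0.105], [0, 0, 0.14], [0, 0, 0.175], [0, 0, 0.209], [0, 0, 0.244], [0, 0, 0.279]]
```

Request:
{"api": "drive_tool", "payload": {"gripper": [1,1,1,1,1,1,1,1], "linear": [[-0.0019,-0.0033,0],[-0.0034,-0.0066,0],[-0.0048,-0.01,0],[-0.006,-0.0134,0],[-0.0071,-0.0168,0],[-0.0081,-0.0203,0],[-0.009,-0.0238,0],[-0.0098,-0.0274,0]], "twist": [[0,0,0.035],[0,0,0.07],[0,0,0.105],[0,0,0.14],[0,0,0.175],[0,0,0.209],[0,0,0.244],[0,0,0.279]]}}

```text
clock: 19.85
ee_pos: [455.2, -72.4, 38.2]
ee_rot: [-0.319, -3.125, 0.002]
ft_force: [0.2, 0.2, 0.6]
width: -0.3
```

```bash
python3 st.py; python3 look.py g6 side 270 120 110 100; python3 look.py g6t top 290 130 115 115;python3 meas.py pics/rawg6t.png pics/rawg6.png; python3 arc.py 169 2,4,6,8,10,12,14,16
```

```text
t 19.85 p [455.2 -72.4  38.2] y yaw 78.4 z [-0.001 -0.001 -1.   ] f [0.2 0.2 0.6] M [ 0.1  -0.03  0.06] j [-0.26  0.46  2.   -0.    0.68 -1.62] pol 103.5 169.0
19.85 [455.19859398 -72.42892423  38.19697295] [-3.18649512e-01 -3.12471892e+00  1.53366953e-03] [0.22442432 0.19775988 0.61410285] -0.26887872973542054 [-0.26  0.46  2.   -0.    0.68 -1.62]
19.9 [455.13373997 -72.87458868  38.20431127] [-3.14917445e-01 -3.12512890e+00  1.75869232e-03] [ 0.71671098 -0.12804402  0.12178029] 0.2697060213661403 [-0.26  0.46  2.   -0.    0.68 -1.63]
top zero ang -84.08942828582508 17
side zero ang nan 0
[[-0.0008, -0.0033, -0.0005], [-0.0013, -0.0069, -0.0005], [-0.0017, -0.0105, -0.0005], [-0.002, -0.0141, -0.0005], [-0.0021, -0.0178, -0.0005], [-0.0021, -0.0214, -0.0005], [-0.002, -0.025, -0.0005], [-0.0017, -0.0286, -0.0005]] [[0, 0, 0.035], [0, 0, 0.07], [0, 0, 0.105], [0, 0, 0.14], [0, 0, 0.175], [0, 0, 0.209], [0, 0, 0.244], [0, 0, 0.279]]
  return _methods._mean(a, axis=axis, dtype=dtype,
  ret = ret.dtype.type(ret / rcount)
meas.py:11: RuntimeWarning: Mean of empty slice.
  m=np.median(an[k]);k&=abs(an-m)<12;print(n,"zero ang",an[k].mean(),k.sum())
```

View pics/g6.png

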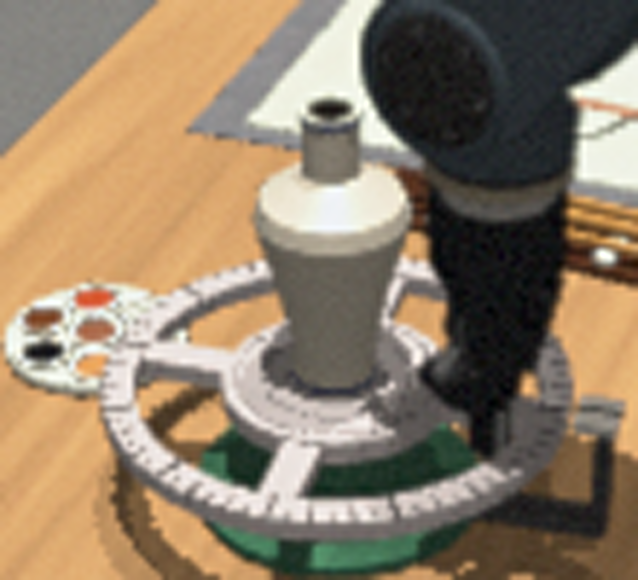

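Request:
{"api": "drive_tool", "payload": {"gripper": [1,1,1,1,1,1,1,1], "linear": [[-0.0008,-0.0033,0],[-0.0013,-0.0069,0],[-0.0017,-0.0105,0],[-0.002,-0.0141,0],[-0.0021,-0.0178,0],[-0.0021,-0.0214,0],[-0.002,-0.025,0],[-0.0017,-0.0286,0]], "twist": [[0,0,0.035],[0,0,0.07],[0,0,0.105],[0,0,0.14],[0,0,0.175],[0,0,0.209],[0,0,0.244],[0,0,0.279]]}}

```text
clock: 20.62
ee_pos: [453.6, -101.1, 38.3]
ee_rot: [0.116, -3.139, 0.002]
ft_force: [1.3, 0.4, 0.1]
width: -0.2
```

```bash
python3 st.py; python3 arc.py 185 1.5,3,4.5,6,7.5,9,10,11
```

```text
t 20.6167 p [ 453.6 -101.1   38.3] y yaw 94.2 z [-0.    -0.001 -1.   ] f [1.3 0.4 0.1] M [ 0.1  -0.06 -0.01] j [-0.32  0.46  1.99 -0.    0.69 -1.96] pol 103.6 -175.1
[[0.0, -0.0029, -0.0006], [0.0004, -0.0055, -0.0006], [0.0008, -0.0082, -0.0006], [0.0013, -0.0109, -0.0006], [0.0018, -0.0136, -0.0006], [0.0025, -0.0162, -0.0006], [0.0029, -0.018, -0.0006], [0.0034, -0.0197, -0.0006]] [[0, 0, 0.026], [0, 0, 0.052], [0, 0, 0.079], [0, 0, 0.105], [0, 0, 0.131], [0, 0, 0.157], [0, 0, 0.175], [0, 0, 0.192]]
```

Request:
{"api": "drive_tool", "payload": {"gripper": [1,1,1,1,1,1,1,1], "linear": [[0,-0.0029,0],[0.0004,-0.0055,0],[0.0008,-0.0082,0],[0.0013,-0.0109,0],[0.0018,-0.0136,0],[0.0025,-0.0162,0],[0.0029,-0.018,0],[0.0034,-0.0197,0]], "twist": [[0,0,0.026],[0,0,0.052],[0,0,0.079],[0,0,0.105],[0,0,0.131],[0,0,0.157],[0,0,0.175],[0,0,0.192]]}}

```text
clock: 21.28
ee_pos: [457.2, -120.7, 38.3]
ee_rot: [0.416, -3.114, 0.002]
ft_force: [-0.3, 0.4, -0.4]
width: -0.2
```

```bash
python3 st.py; python3 look.py g7 side 270 120 110 100; python3 look.py g7t top 290 130 115 115;python3 meas.py pics/rawg7t.png pics/rawg7.png 2>/dev/null
```

```text
t 21.2833 p [ 457.2 -120.7   38.3] y yaw 105.2 z [-0.    -0.001 -1.   ] f [-0.3  0.4 -0.4] M [ 0.09 -0.02  0.03] j [-0.36  0.47  1.97 -0.    0.69 -2.19] pol 103.6 -164.0
21.2833 [ 457.20211653 -120.72692814   38.29339898] [ 4.15689089e-01 -3.11364711e+00  1.78006511e-03] [-0.29295613  0.40394121 -0.39164163] -0.18708035867422868 [-0.36  0.47  1.97 -0.    0.69 -2.19]
21.3333 [ 457.34144727 -120.99718016   38.33077344] [ 4.17938480e-01 -3.11356623e+00  2.08799464e-03] [ 0.11226686 -0.36693622 -0.26653791] 0.037600703375902884 [-0.36  0.47  1.97 -0.    0.69 -2.19]
top zero ang -57.550488600023506 14
side zero ang 14.034541102589051 1
```

View pics/g7.png

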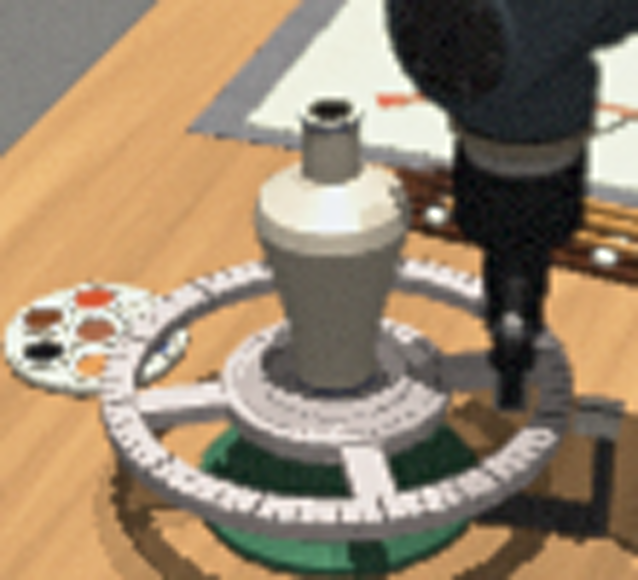

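View pics/g7t.png

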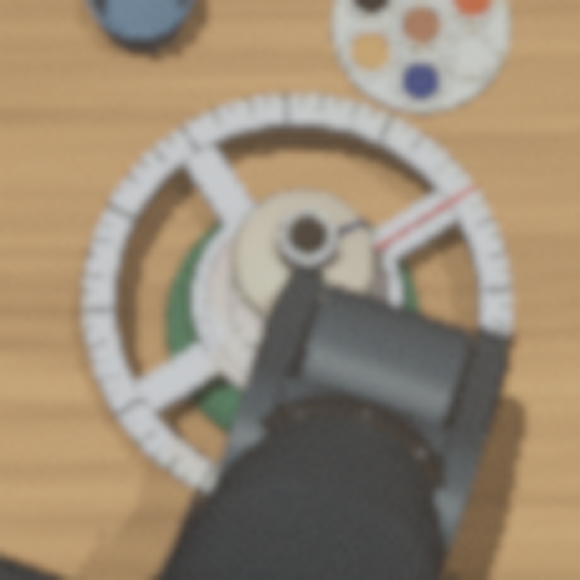

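```bash
python3 st.py; python3 arc.py -163.9 0.7,1.4,2.1,2.8,3.5,4,4.3,4.3
```

```text
t 21.3833 p [ 457.2 -120.9   38.3] y yaw 105.2 z [-0.    -0.001 -1.   ] f [-0.1  0.1  1.5] M [ 0.01 -0.01  0.06] j [-0.36  0.47  1.97 -0.    0.69 -2.19] pol 103.6 -163.9
[[0.0002, -0.0013, -0.0006], [0.0006, -0.0025, -0.0006], [0.0009, -0.0037, -0.0006], [0.0014, -0.005, -0.0006], [0.0018, -0.0061, -0.0006], [0.0021, -0.007, -0.0006], [0.0023, -0.0075, -0.0006], [0.0023, -0.0075, -0.0006]] [[0, 0, 0.012], [0, 0, 0.024], [0, 0, 0.037], [0, 0, 0.049], [0, 0, 0.061], [0, 0, 0.07], [0, 0, 0.075], [0, 0, 0.075]]
```

Request:
{"api": "drive_tool", "payload": {"gripper": [1,1,1,1,1,1,1,1], "linear": [[0.0002,-0.0013,0],[0.0006,-0.0025,0],[0.001,-0.0037,0],[0.0014,-0.005,0],[0.0018,-0.0061,0],[0.0021,-0.007,0],[0.0023,-0.0075,0],[0.0023,-0.0075,0]], "twist": [[0,0,0.012],[0,0,0.024],[0,0,0.037],[0,0,0.049],[0,0,0.061],[0,0,0.07],[0,0,0.075],[0,0,0.075]]}}

```text
clock: 22.05
ee_pos: [459.6, -128.5, 38.3]
ee_rot: [0.532, -3.096, 0.002]
ft_force: [-0.2, 0.0, -0.9]
width: 0.2
```

```bash
python3 st.py; python3 look.py g8t top 290 130 115 115;python3 meas.py pics/rawg8t.png pics/rawg7.png 2>/dev/null;  python3 st.py
```

```text
t 22.05 p [ 459.6 -128.5   38.3] y yaw 109.5 z [ 0.    -0.001 -1.   ] f [-0.2  0.  -0.9] M [-0.    0.01  0.01] j [-0.37  0.48  1.96 -0.    0.7  -2.28] pol 103.8 -159.5
22.05 [ 459.55615405 -128.51786117   38.2916968 ] [ 5.32336867e-01 -3.09602275e+00  2.10528614e-03] [-0.18546056  0.00128314 -0.94302524] 0.23808743778057265 [-0.37  0.48  1.96 -0.    0.7  -2.28]
top zero ang -53.258960067171756 19
side zero ang 14.034541102589051 1
t 22.1 p [ 459.6 -128.5   38.3] y yaw 109.5 z [ 0.    -0.001 -1.   ] f [-0.1  0.2 -1.2] M [ 0.07  0.03 -0.05] j [-0.37  0.48  1.96 -0.    0.7  -2.28] pol 103.7 -159.5
```

Request:
{"api": "drive_tool", "payload": {"gripper": [1,1,1,1,1,1,1,1], "linear": [[-0.001,0.003,0],[-0.003,0.007,0],[-0.004,0.011,0],[-0.004,0.012,0.01],[-0.004,0.012,0.035],[-0.004,0.012,0.07],[-0.004,0.012,0.11],[-0.004,0.012,0.15]], "twist": [[0,0,0],[0,0,0],[0,0,0],[0,0,0],[0,0,0],[0,0,0],[0,0,0],[0,0,0]]}}

```text
clock: 22.77
ee_pos: [455.0, -116.0, 190.7]
ee_rot: [0.532, -3.096, 0.002]
ft_force: [0.6, -1.3, -0.1]
width: -0.1
```

Request:
{"api": "drive_tool", "payload": {"gripper": [1,1,1,1,1,1,1,1], "linear": [[0,0,0.035],[-0.005,0.01,0.07],[-0.015,0.04,0.1],[-0.025,0.075,0.13],[-0.035,0.11,0.15],[-0.045,0.145,0.15],[-0.05,0.18,0.15],[-0.05,0.21,0.15]], "twist": [[0,0,0],[0,0,0],[0,0,0],[0,0,0],[0,0,0],[0,0,0],[0,0,0],[0,0,0]]}}

```text
clock: 23.43
ee_pos: [403.4, 96.1, 342.2]
ee_rot: [-0.533, 3.094, -0.002]
ft_force: [1.3, -1.4, -0.1]
width: -0.2
```

Request:
{"api": "drive_tool", "payload": {"gripper": [1,1,1,1], "linear": [[0,0.035,0],[0,0.06,0],[0,0.07,0],[0,0.07,0]], "twist": [[0,0,0],[0,0,0],[0,0,0],[0,0,0]]}}

```text
clock: 23.77
ee_pos: [402.8, 167.5, 342.6]
ee_rot: [-0.537, 3.093, -0.001]
ft_force: [0.4, -0.1, -1.0]
width: -0.1
```

```bash
python3 st.py; python3 look.py h1 side 270 110 130 110;python3 look.py h2 top 290 130 115 115;python3 meas.py pics/rawh2.png pics/rawh1.png
python3 - <<'E'
from h import *
t=cv2.imread("pics/rawh2.png");cv2.imwrite("pics/h3.png",cv2.resize(t[210:245,335:375],(760,665),interpolation=cv2.INTER_CUBIC)[:600])
t=cv2.imread("pics/rawh1.png");cv2.imwrite("pics/h4.png",cv2.resize(t[170:205,345:385],(680,595),interpolation=cv2.INTER_CUBIC))
E
```

```text
t 23.7667 p [402.8 167.5 342.6] y yaw 109.7 z [ 0.002 -0.001 -1.   ] f [ 0.4 -0.1 -1. ] M [-0.01 -0.01  0.02] j [ 0.29  0.02  1.72 -0.    1.41 -1.63] pol 301.9 120.7
23.7667 [402.84832471 167.53650573 342.60777405] [-5.37270918e-01  3.09328112e+00 -1.42725390e-03] [ 0.39537833 -0.13072631 -1.04256207] -0.1254617928246668 [ 0.29  0.02  1.72 -0.    1.41 -1.63]
23.8167 [403.01591961 166.3296938  342.48606744] [-5.35885345e-01  3.09370480e+00 -2.06764935e-03] [-1.42551014  0.5844746  -0.22917381] -0.2843926369981625 [ 0.29  0.02  1.72 -0.    1.41 -1.63]
top zero ang -53.272996256316986 18
side zero ang 62.24469803485389 3
```

View pics/h1.png

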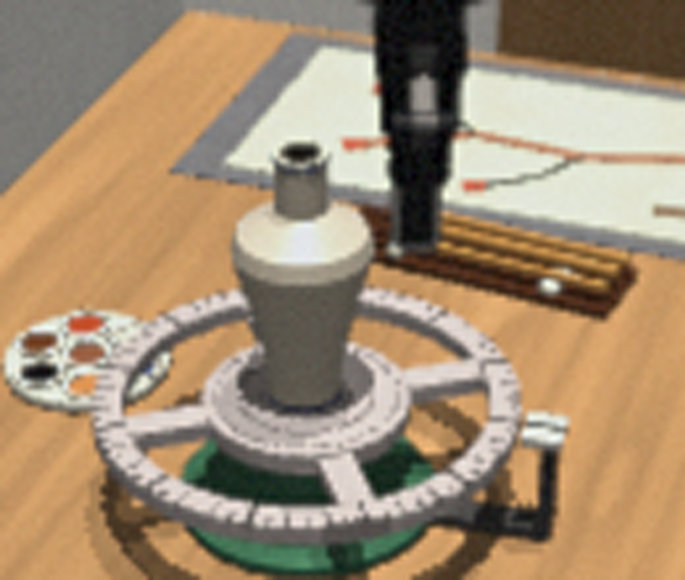

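View pics/h2.png

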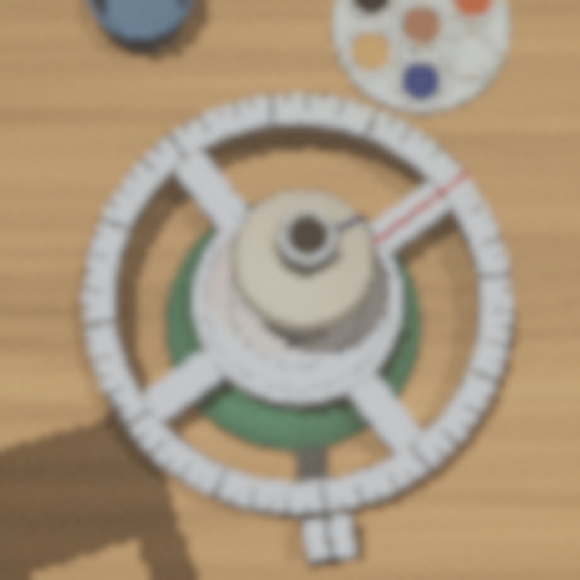

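View pics/h3.png

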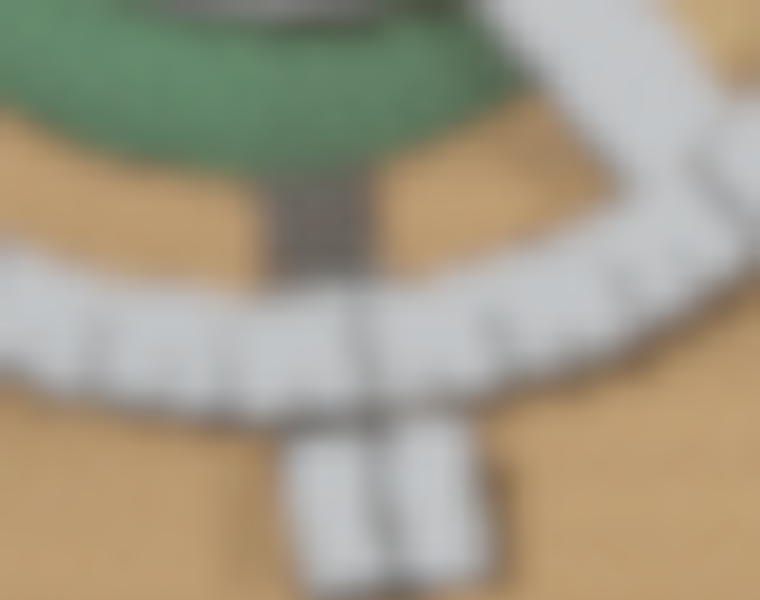

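View pics/h4.png

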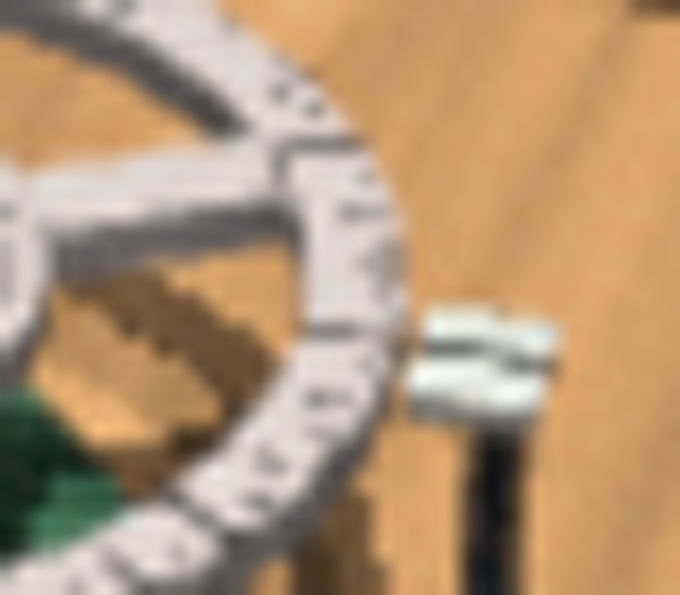

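Run:
```python
from h import *
sT=580/115
T=lambda u,v:[290+(u+.5)/sT-.5,130+(v+.5)/sT-.5]
x=plane("top",[T(308,233)],261)[0];print("mouth",x)
for p,z in(((365,217),195),((348,224),209)):
    q=plane("top",[T(*p)],z)[0]-x;print(np.hypot(*q[:2]),np.degrees(np.arctan2(q[1],q[0])))
o=ctrl.get_obs();print(abs(o['dq']).max(),o['clock'])
ctrl.close_job()
```

```text
mouth [558.81212234 -90.68998548 261.        ]
45.931526545666976 -56.59797026783222
32.202186520675546 -56.719494747071586
0.023021046146955586 23.8667
the job is handed in; nothing more can be done
```

I stood the vase on the centre of the wheel with its start line over the red zero line and let go of it. Then I turned the wheel to 120 by pushing a spoke with the shut fingers, drew the arm clear and handed the job in at 23.9 s.

**Last checks:**
- **Scale:** in the last top picture the fourth full-width black line clockwise of the red one lines up with the index line, within about 1°. The red line measured -53.3° against the -53.2° I aimed for.
- **Vase position:** it stands upright about 2–3 mm from the wheel's centre, judged from the mouth in the top view (limit 10 mm).
- **Vase line:** its blue line measured about 3° from the zero line (limit about 10°).
- **Robot:** the gripper was away from everything. I did not re-measure the bowl, palette, water pot and brush tray, but no move went to them.

**What failed or disagreed:**
- **First grasp:** it closed on air above the vase's mouth. In the pictures the fingertips stood about 25–30 mm higher than the stated tool geometry gives. I lowered the grasp by 30 mm and the second one held.
- **Cameras:** the two views disagreed by 2–3 mm on the wheel and vase positions, so I used values between them.
- **Side view:** at the end the red line was hidden behind the vase in the side view, so the final reading rests on the top camera only.

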